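# Hang the wet house front on the drying stand with the lifting fork

### The arm

A 6-joint arm with a two-finger parallel gripper is mounted at the origin on a cart in front of the work surface, level with it; the furniture and walls round the work are solid. World frame = base frame: x ahead of the robot, y to its left, z up, the work surface at z = 0. Lengths are in mm, angles in rad, forces in N, time in s.
With the tool pointing down it reaches from about 375 to 825 mm from the base axis. Payload 5.5 kg.
Tool frame: the origin (TCP) lies at the centre of the arm's flange, where the gripper is bolted on; the fingertips stand 173 mm ahead of it and the grasp point (between the pads) lies 155 mm ahead of it; z points along the fingers, y is the direction in which the jaws open and shut (so a half turn about z gives the same grasp; the last joint's range is limited). The gripper opens to 85 mm and grips with 20 to 120 N. Pads are 22 mm wide; open, the fingers measure 114 mm over their backs; the gripper's body (76 mm by 85 mm) begins 54 mm behind the grasp point. The pads swing forward as they close: fully open they stand 13 mm farther back than shut.
Start: joints at [1.154, 0.314, -0.047, 1.21, 0, 1.571], TCP at [242.898, 548.631, 404.699] pointing down, gripper open.
Joint ranges: [-2.67, 2.67], [-0.69, 1.73], [-1.03, 1.25], [-2.08, 2.16], [-1.42, 1.45], [-3.14, 3.14]. Speed limits (rad/s): [2.39, 2.39, 3.01, 3.14, 3.14, 3.14].

### API

Orientations are given as a unit quaternion [x, y, z, w].
In Python, from cell import env gives the robot as it stands.
- The arm moves only by the tool apply_moves, never from a script. Its argument "targets" is text: rows parted by semicolons, each of 5 numbers parted by spaces: the closure, from 0 (fully open) to 1 (shut), then the shift along the tool's x, y, z in mm, then the turn about the tool's z in degrees. In form: gripper dx dy dz twist; .... A call has 1 to 10 rows; each row shifts and turns the commanded pose from where the row before left it, along the tool's axes as they then stand; what a row does not reach is not made up. A row lasts 1/12 s, in which the tool goes at most 41.7 mm and 7.16 degrees, less where a joint would pass 70% of its speed; a pose out of reach is approached as far as the arm can. A call is refused whole if a number of a shift passes 41.7 or a number of a turn 7.16, either way. A call with a gripper value outside its range is refused whole. The fingers move at their own pace and stop on an object; "grip_force" is the grip in N (left out, the last holds). Time passes only in rows, so rows that do not move let the fingers close. It gives the time, the measured TCP pose, the force and the opening at its end, in the units of the state.
- env.read_state(): the state, without advancing time (a new reading comes with each control period).
- env.read_camera(name): name is "side" or "top"; returns a dict with "color" (420x560x3 uint8, red, green, blue), "mtx" (3x3 intrinsics, pixels), "k1" (the pictures are not rectified: a ray, as slopes to the right and down, at radius r is drawn at 1 + k1 r^2 times it, then the intrinsics apply), "rvec" (rotation vector, rad) and "tvec" (3), from world to camera coordinates, as OpenCV has them. Camera axes: x right, y down, z forward; pixel columns grow to the right and rows downward; lengths in mm; the calibration is good to about 2 mm. A picture is of the moment at which its call begins. There is no depth.
- env.hand_in(): hands the job in, once; it reports no verdict.
The state is a dict: "t": time; "joints": joint angles; "joint_vel": joint speeds; "joint_efforts": joint torques, N m; "tcp_pos": TCP position; "ee_rot": TCP orientation; "wrist_force": force on the tool from outside, world axes, zero at the start; "torque": the same for the moment, N m; "gripper_width": opening from 0.0 (shut) to 1.0 (fully open).
Only numpy, scipy, OpenCV 4.12 (cv2) and the standard library are available. Lean on these libraries where they do the work, as an engineer would, in place of code of your own. Each camera call takes 0.05 s, during which the arm holds its last target.

### The job

The red house front on the spraying stand has just been painted and is wet, so neither gripper nor arm may touch it. Take the yellow-handled lifting fork from its rest, catch the house front under its wire bow with the two tines, lift it gently up and off the hook and hang it on the empty hook of the drying stand with the wooden foot; then put the fork back in its rest. Do not drop the piece or force the fork against hooks or bow, and leave the spray can, tape roll and glue bottle where they are.

Things in the scene. Friction and masses are not known exactly. Their poses are not given: they have to be found in the camera images.
- bow_top (a point): Wire bow of the red house front: point on the wire's axis at its crown. Wire 6 mm thick, a half circle of 32 mm radius (axis) in the y-z plane, then straight legs. The red front reaches from 40 to 116 mm below this point. Hung on a hook, the crown is 8 mm above the hook point; carried on both fork tines, 14 mm above the axes of the tines.
- front_middle (a point): Middle of the red painted front, 78 mm below the crown of the bow; front 90 mm wide (y), 14 mm deep (x) at the cornice, 8 mm elsewhere.
- spray_hook (a point): Hook of the spraying stand: axis of its 10 mm rod in the middle of the saddle, 150 mm above the plate it stands on. The rod runs along x. Towards -x it turns up; its open end is at x = -31 mm, its tip 19 mm above this point (outer surface). Towards +x it rises 6 mm, then turns down into a post at x = +62 mm. Nothing of the stand is higher than 170 mm over the plate.
- drying_hook (a point): Hook of the drying stand, empty at the start: same shape, size, height and axes as the spraying stand's hook (open, turned-up end towards -x).
- fork_grip (a point): Lifting fork: middle of its upright yellow handle, 20 x 20 mm across, 56 mm tall. z up, x the way the tines point. A bow in the dip of the tines hangs straight below the handle. The axes of the tines in the dip are 103 to 143 mm below this point: their rod is clamped in a sleeve at a length that differs each time, is not reported and does not change. Find it by touch.
- rest_seat (a point): Where the middle of the fork's handle is when the fork sits in its rest, 165 mm above the plate the rest stands on. To take the fork out, raise it 10 to 30 mm, draw it 85 mm towards the rest's -x (the open end of the slot), then up; put it back the same way, tines towards +x.
- fork_rest: Fixed plywood bridge, 64 x 90 mm, 136 mm tall; origin at its underside. 16 mm slot in its top, open towards -x; cheeks 68 mm apart inside. The fork's guard lies on the top (130 mm up) inside a 6 mm rim with about 5 mm play; the tines are under the top. The bare bench in front of the plate (x below 0.51 m) is at z = 0.
- spray_can: White spray can, 65 mm across, 190 mm tall, standing beside the work; origin at the centre of its foot. Leave it alone.
- masking_tape: Roll of masking tape lying flat, 92 mm across, 24 mm tall; origin at the centre of its underside. Leave it alone.
- glue_bottle: Glue bottle, 34 mm across, 92 mm tall, standing; origin at the centre of its foot. Leave it alone.
- house_front: Red house front with its bow, loose, 0.22 to 0.41 kg; frame at the crown of the bow: z up, y along its width, x square to its face. Swings freely. Hanging on a hook it must rise at least 14 mm to clear the hook's tip and cannot rise more than 27 mm, for then its cornice meets the hook rod from below.
- fork: Lifting fork, loose, 0.15 kg; origin at the underside of its black 44 x 44 mm guard, 35 mm below the handle middle. A rod goes 50 mm to -x and down a 12 mm sleeve and spine (x = -50 mm) to two 7 mm tines at y = +-18 mm: lowest from x = -12 to 8 mm, tips turned up 7 mm at x = 22 mm. The tines' underside is 3.5 mm below their axes. Clear height under the upper rod 50 to 90 mm.
- spray_stand: Spraying stand, fixed, round dark grey foot 98 mm across; origin on the plate it stands on, 150 mm below its hook's saddle.
- drying_stand: Drying stand, fixed, brown rectangular wooden foot 98 x 100 mm, brass rod; origin on the plate it stands on, 150 mm below its hook's saddle.

How it is judged:
By the outcome, as a careful person would: the job done as asked, in the order asked, and still so for the second after the job is handed in, with the robot touching nothing.
It also fails if it takes over 67 s, if anything falls off the work surface, if the arm or the gripper's body presses on something with over 40 N, if the wrist force passes 120 N, or if a joint passes its speed limit or range.

## Working session

There is one attempt and no reset: what is moved stays moved. The work goes in short steps, Python scripts to look and compute and a tool call to move; the robot and the scene stay as the last step left them, time stands still between calls to the robot, and variables do not carry over. Pictures are saved under pics/ and viewed, and the job is handed in when it is done.

Besides the shell and the picture viewer there is one more tool, called after "Emit:" by a JSON object that holds its "method" and its "body". apply_moves: Moves the arm, as the interface text tells. Its arguments: {"type":"object","properties":{"targets":{"type":"string"},"grip_force":{"type":"number"}},"required":["targets"]}

```bash
ls; mkdir -p pics; python3 - <<'E'
from cell import env
import cv2,numpy as np
s=env.read_state()
for k,v in s.items(): print(k,np.round(v,4))
for n in("side","top"):
    c=env.read_camera(n); cv2.imwrite(f"pics/{n}0.png",c["color"][:,:,::-1])
    print(n,c["mtx"].tolist(),c["k1"],np.round(c["rvec"],4),np.round(c["tvec"],2))
    R=cv2.Rodrigues(np.array(c["rvec"],float))[0]; print("campos",-R.T@np.array(c["tvec"]).ravel(), "fwd",R[2])
E
```

```text
pics
t 0.0
joints [ 1.154   0.3142 -0.0481  1.2102 -0.      1.5708]
joint_vel [ 0.001  -0.0008  0.0008 -0.0016  0.0004  0.0002]
joint_efforts [-2.00000e-04 -5.39592e+01  3.39747e+01  1.90000e-02  1.00000e-04
 -0.00000e+00]
tcp_pos [242.7942 548.3538 403.8345]
ee_rot [ 2.069e-01  9.784e-01 -8.000e-04 -2.000e-04]
wrist_force [ 0.2789 -0.1752  0.3778]
torque [ 0.066   0.0296 -0.0543]
gripper_width 1.0025
side [[485.99295270444975, 0.0, 274.4594165462864], [0.0, 485.99295270444975, 204.7263298736528], [0.0, 0.0, 1.0]] -0.024617048777607977 [ 2.5136  0.559  -0.161 ] [-607.26   25.6  1014.26]
campos [ 772.03038036 -224.51798047  867.00774535] fwd [-0.2276513   0.49378979 -0.83925356]
top [[440.5349213553203, 0.0, 280.2089212427077], [0.0, 440.5349213553203, 201.34126206957524], [0.0, 0.0, 1.0]] -0.07215661069130824 [ 2.1451 -2.1091  0.1636] [202.89 558.94 962.12]
campos [ 386.69127294  196.32859887 1044.59160148] fwd [ 0.16698311  0.01581489 -0.98583291]
```

View pics/side0.png

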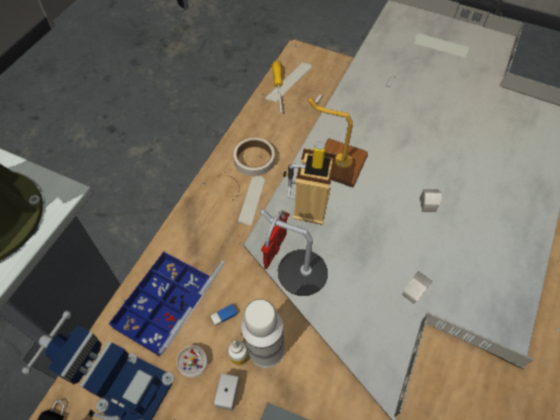

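View pics/top0.png

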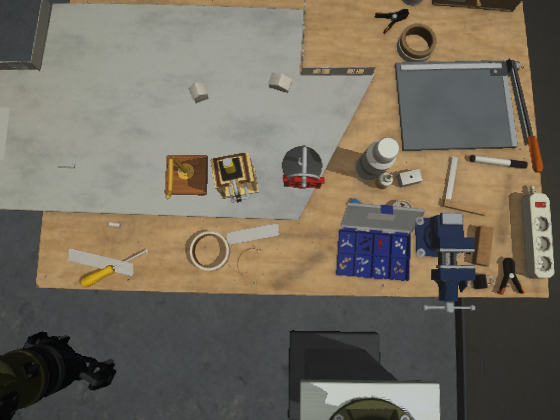

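```bash
cat > h.py <<'E'
from cell import env
import cv2,numpy as np
from scipy.optimize import least_squares
def cam(n):
    c=env.read_camera(n); c["D"]=np.array([c["k1"],0,0,0.]); c["K"]=np.array(c["mtx"],float)
    c["rv"]=np.array(c["rvec"],float); c["tv"]=np.array(c["tvec"],float).reshape(3); return c
def proj(c,P): return cv2.projectPoints(np.array(P,float).reshape(-1,1,3),c["rv"],c["tv"],c["K"],c["D"])[0].reshape(-1,2)
def ray(c,uv):
    n=cv2.undistortPoints(np.array(uv,float).reshape(1,1,2),c["K"],c["D"]).ravel()
    R=cv2.Rodrigues(c["rv"])[0]; return -R.T@c["tv"],R.T@np.array([*n,1.])
def onz(c,uv,z):
    o,d=ray(c,uv); return o+d*(z-o[2])/d[2]
def tri(c1,u1,c2,u2):
    o1,d1=ray(c1,u1);o2,d2=ray(c2,u2); A=np.stack([d1,-d2],1); t=np.linalg.lstsq(A,o2-o1,rcond=None)[0]
    a=o1+d1*t[0];b=o2+d2*t[1]; return (a+b)/2,np.linalg.norm(a-b)
def crop(c,x0,y0,x1,y1,k,f):
    im=cv2.resize(c["color"][y0:y1,x0:x1,::-1],None,fx=k,fy=k,interpolation=cv2.INTER_CUBIC)
    for x in range((x0+9)//10*10,x1,10):
        cv2.putText(im,str(x),((x-x0)*k,8),0,.3,(255,255,255),1); cv2.line(im,((x-x0)*k,10),((x-x0)*k,14),(255,255,255),1)
    for y in range((y0+9)//10*10,y1,10):
        cv2.putText(im,str(y),(0,(y-y0)*k+3),0,.3,(255,255,255),1); cv2.line(im,(20,(y-y0)*k),(25,(y-y0)*k),(255,255,255),1)
    cv2.imwrite(f,im)
E
python3 - <<'E'
from h import *
c=cam("side");crop(c,230,80,380,305,3 if 0 else 3,"pics/s_a.png") 
crop(c,225,85,375,195,5,"pics/s_b.png"); crop(c,240,190,340,300,5,"pics/s_c.png")
c=cam("top");crop(c,150,130,270,220,6,"pics/t_b.png"); crop(c,260,130,350,210,7,"pics/t_c.png")
E
```

```text
(no output)
```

View pics/s_b.png

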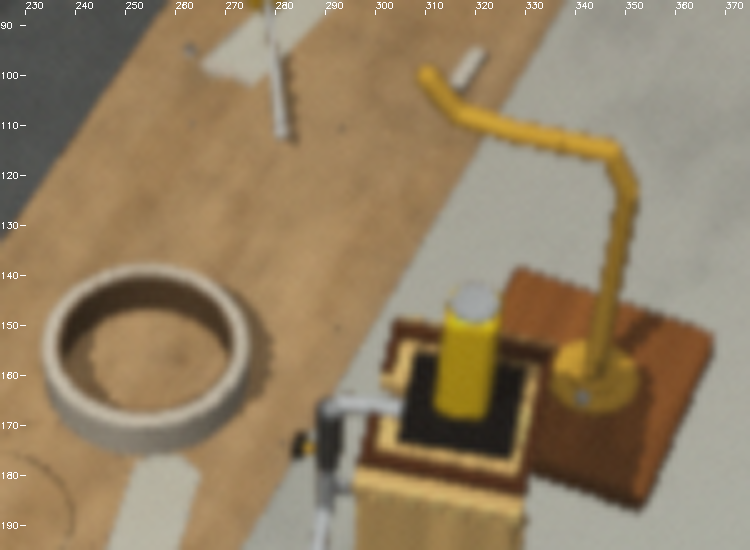

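View pics/s_c.png

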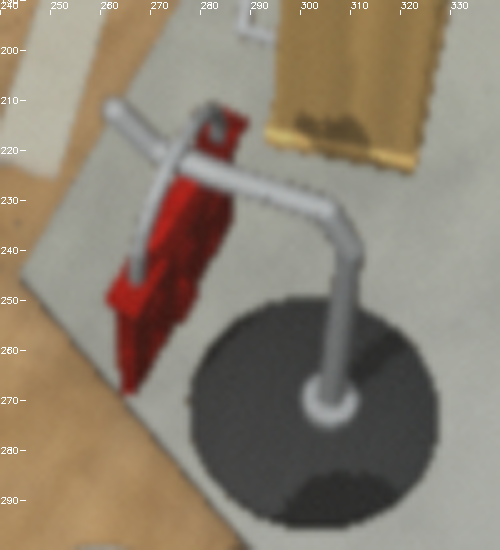

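View pics/t_b.png

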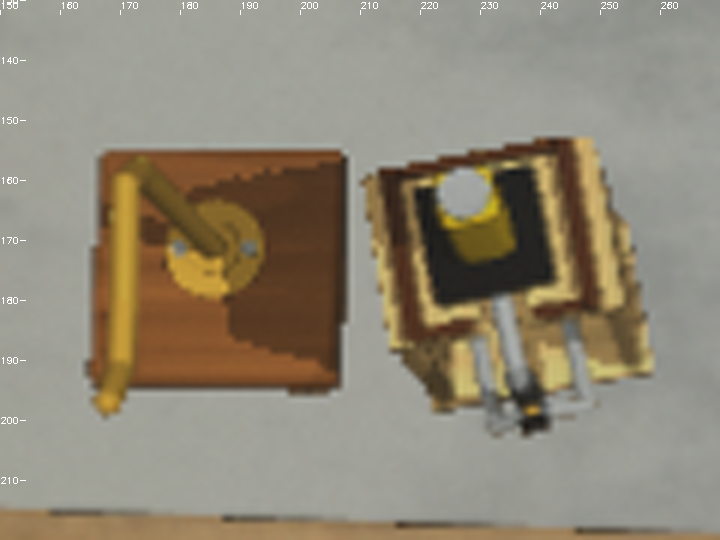

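View pics/t_c.png

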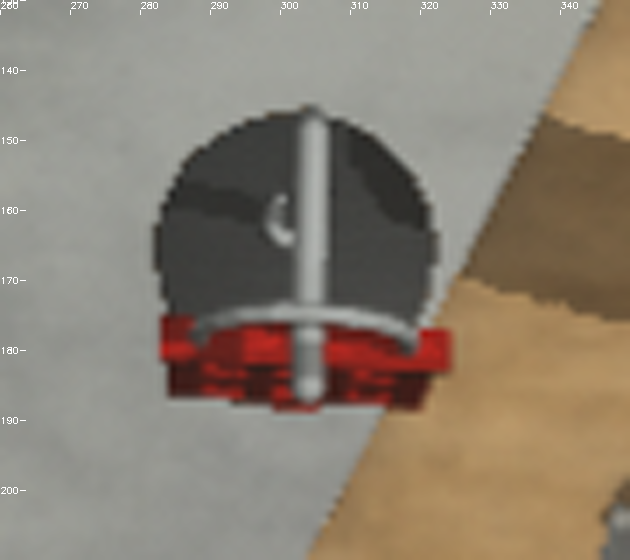

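```bash
python3 - <<'E'
from h import *
s=cam("side");t=cam("top")
S=lambda x,y,ox,oy,k:(x/k+ox,y/k+oy)
P={"sp_tip":((262.4,211.6),(304,185.7)),"sp_corner":((306.6,232),(304.7,146.4)),
"dr_tip":((310.4,100),(167.7,197)),"dr_corner":((348.6,114.6),(172.2,157.5)),"dr_collar":((344,160.6),(185.8,171.7)),
"handle_top":((320,145),(227.5,162.5))}
# guard corners: side crop: left-back etc
sb=lambda x,y:(x/5+225,y/5+85); tb=lambda x,y:(x/6+150,y/6+130); tc=lambda x,y:(x/7+260,y/7+130); sc=lambda x,y:(x/5+240,y/5+190)
P["guard_-x+y"]=(sb(418,352),tb(440,305))   # tentatively
P["guard_-x-y"]=(sb(400,443),tb(555,280))
P["guard_+x-y"]=(sb(510,458),tb(532,160))
P["bow_crown"]=(sc(178,160),tc(305,312))
P["front_L?"]=(sc(245,122),tc(163,322))
P["front_R?"]=(sc(110,300),tc(450,333))
P["plate_corner"]=(sc(22,275),(305,212))
for k,(a,b) in P.items():
    p,e=tri(s,a,t,b); print(k,np.round(p,1),round(e,1))
E
```

```text
sp_tip [569.1 163.7 169.3] 3.0
sp_corner [652.4 162.1 164.7] 1.0
dr_tip [541.5 440.5 169.2] 2.8
dr_corner [624.3 436.  169.3] 2.2
dr_collar [630.7 442.2  20.4] 4.5
handle_top [608.7 317.4 197.3] 4.4
guard_-x+y [584.2 333.1 137.1] 4.2
guard_-x-y [594.3 293.  133.7] 3.6
guard_+x-y [635.9 301.5 138.3] 1.5
bow_crown [594.9 163.5 154.1] 1.0
front_L? [600.4 206.7 118.8] 3.6
front_R? [593.  117.4 130.8] 2.9
plate_corner [533.4 154.9  37.2] 0.4
```

```bash
cat >> h.py <<'E'
HOOK=np.array([[-28.5,0,15.],[-20,0,6],[-12,0,1],[0,0,0],[20,0,1.5],[50,0,6],[59,0,3],[62,0,-6],[62,0,-140]])
def T(P,x,y,z,yaw):
    c,s=np.cos(yaw),np.sin(yaw); P=np.asarray(P,float); return np.stack([c*P[:,0]-s*P[:,1]+x,s*P[:,0]+c*P[:,1]+y,P[:,2]+z],1)
def boxpts(x0,x1,y0,y1,z): return np.array([[x0,y0,z],[x1,y0,z],[x1,y1,z],[x0,y1,z],[x0,y0,z]],float)
def overlay(c,lines,x0,y0,x1,y1,k,f):
    im=cv2.resize(c["color"][y0:y1,x0:x1,::-1],None,fx=k,fy=k,interpolation=cv2.INTER_CUBIC)
    for P,col in lines:
        q=(proj(c,P)-[x0,y0]+.5)*k; cv2.polylines(im,[np.int32(np.round(q))],False,col,1)
        for a in q: cv2.circle(im,tuple(int(v) for v in a),2,col,-1)
    cv2.imwrite(f,im)
E
cat > ov.py <<'E'
from h import *
G=(0,255,0);B=(255,120,0);M=(255,0,255)
def go(tag,sp,dr,rs,crown):
    s=cam("side");t=cam("top")
    L=[]
    for o in (sp,dr): L.append((T(HOOK,*o),G))
    x,y,z,w=rs
    L+=[(T(boxpts(-22,22,-22,22,-35),*rs),B),(T(boxpts(-10,10,-10,10,28),*rs),M),(T(boxpts(-10,10,-10,10,-30),*rs),M)]
    a=np.linspace(0,np.pi,13); bow=np.stack([0*a,32*np.cos(a),32*np.sin(a)-32],1)
    L+=[(T(bow,*crown),B),(T(boxpts(-7,7,-45,45,-40),*crown),M),(T(boxpts(-4,4,-45,45,-116),*crown),M)]
    overlay(s,L,235,85,365,200,6,f"pics/ov_s1_{tag}.png"); overlay(s,L,245,190,345,290,6,f"pics/ov_s2_{tag}.png")
    overlay(t,L,155,135,260,215,7,f"pics/ov_t1_{tag}.png"); overlay(t,L,265,135,345,205,8,f"pics/ov_t2_{tag}.png")
E
python3 - <<'E'
from ov import *
go("a",(594,163,152,0.0),(566,438,152,-.05),(611,316,167,.17),(594.5,163.3,160,0.05))
E
```

```text
(no output)
```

View pics/ov_s1_a.png

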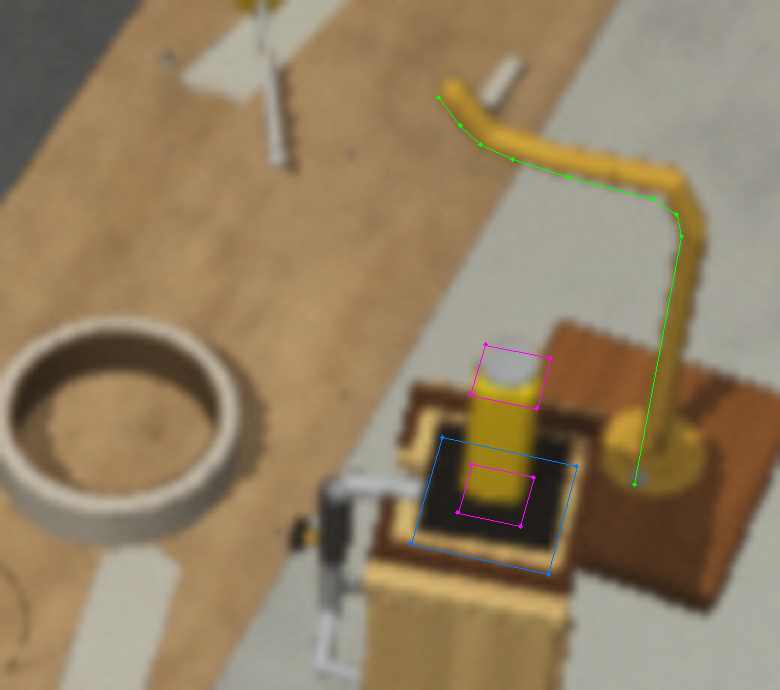

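View pics/ov_s2_a.png

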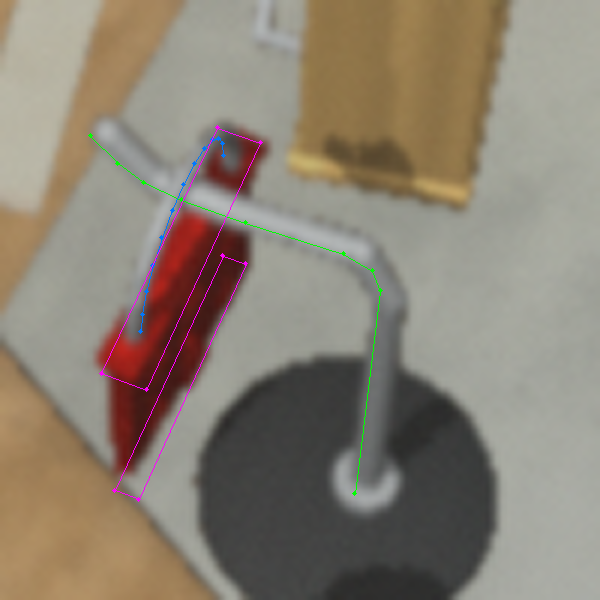

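View pics/ov_t1_a.png

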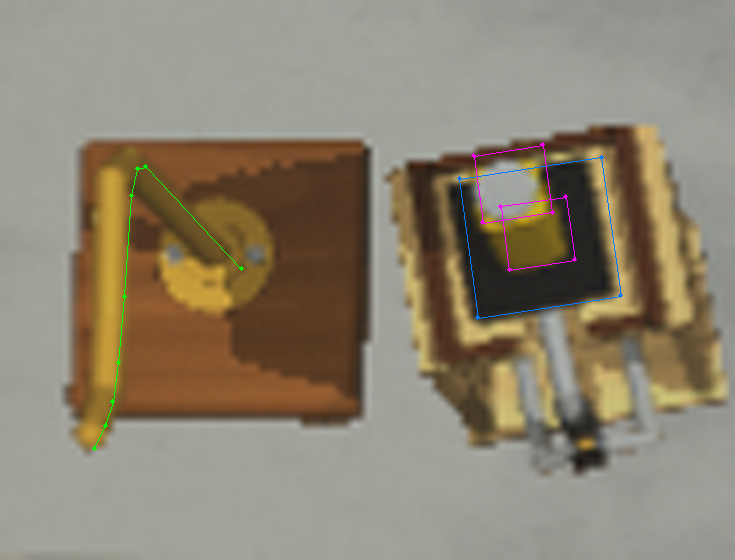

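View pics/ov_t2_a.png

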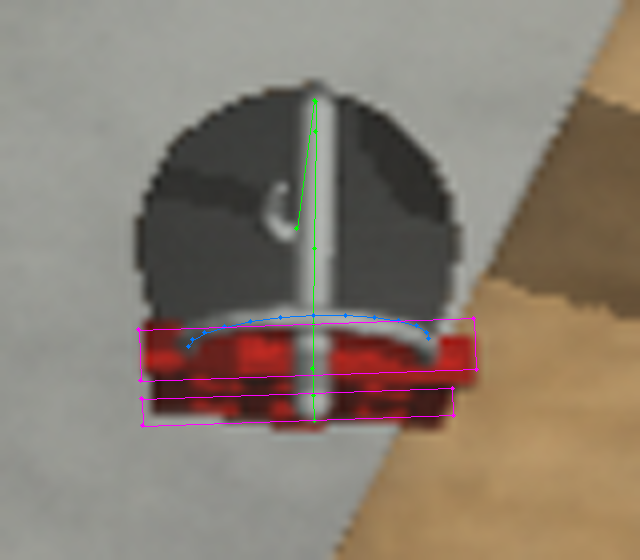

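```bash
cat > fit1.py <<'E'
from h import *
s=cam("side");t=cam("top")
A1=lambda x,y:np.array((x/6+235-.5,y/6+85-.5)); A2=lambda x,y:np.array((x/6+245-.5,y/6+190-.5))
B1=lambda x,y:np.array((x/7+155-.5,y/7+135-.5)); B2=lambda x,y:np.array((x/8+265-.5,y/8+135-.5))
dense=lambda P,n=40: np.concatenate([np.linspace(P[i],P[i+1],n) for i in range(len(P)-1)])
H=HOOK.copy();H[0]=[-28,0,15]; H=H[:-1]; H=np.vstack([H,[62,0,-130]])
D=dense(H)
obs={"sp":dict(side=[A2(165,175),A2(200,192),A2(250,207),A2(300,222),A2(345,236),A2(395,310),A2(383,370),A2(372,440)],top=[B2(315,120),B2(315,200),B2(315,280),B2(313,370)],stip=A2(103,128),ttip=B2(314,406)),
"dr":dict(side=[A1(497,135),A1(540,148),A1(590,162),A1(640,172),A1(697,220),A1(688,280),A1(675,360),A1(664,425)],top=[B1(113,190),B1(110,240),B1(107,300),B1(103,370),B1(148,188),B1(175,215)],stip=A1(452,88),ttip=B1(90,434))}
def res(p,full=False):
    z=p[6]; bs=p[7:9];bt=p[9:11]; out=[]
    for k,o in (("sp",p[0:3]),("dr",p[3:6])):
        Q=T(D,o[0],o[1],z,o[2]); 
        for c,n,b in((s,"side",bs),(t,"top",bt)):
            q=proj(c,Q)+b
            for u in obs[k][n]: out.append(np.sqrt(((q-u)**2).sum(1).min()+1e-6))
        out+=list(proj(s,Q[:1])[0]+bs-obs[k]["stip"]); out+=list(proj(t,Q[:1])[0]+bt-obs[k]["ttip"])
    # handle etc later
    out+=list(p[7:]*1.0)
    return np.array(out)
for lock in(1,0):
    r=least_squares(lambda p:res(np.r_[p[:7],p[7:]*(0 if lock else 1)]),[594,163,0,566,438,-.05,155,0,0,0,0],x_scale=[1,1,.01,1,1,.01,1,1,1,1,1],diff_step=1e-4)
    print(np.round(r.x,3),r.cost)
print(np.round(res(r.x),1))
E
python3 fit1.py
```

```text
[5.97325e+02 1.63824e+02 1.60000e-02 5.69504e+02 4.39874e+02 3.00000e-02
 1.58522e+02 0.00000e+00 0.00000e+00 0.00000e+00 0.00000e+00] 3.2898675745856147
[5.96632e+02 1.64091e+02 1.30000e-02 5.68720e+02 4.40291e+02 1.70000e-02
 1.58229e+02 4.53000e-01 1.36000e-01 2.67000e-01 3.49000e-01] 2.2495416555904804
[ 0.3  0.1  0.3  0.4  0.4  0.7  0.3  0.4  0.4  0.4  0.4  0.   0.1 -0.2
  0.1  0.   0.3  0.1  0.2  0.1  0.5  0.2  0.5  0.7  0.5  0.1  0.3  0.5
  0.6  0.5 -0.  -0.1 -0.   0.3  0.5  0.1  0.3  0.3]
```

```bash
cat > fit2.py <<'E'
from fit1 import *
bs,bt=r.x[7:9],r.x[9:11]; z0=r.x[6]-150
gs=[(A1(440,432),(-22,22)),(A1(588,455),(22,22)),(A1(555,550),(22,-22))]
gt=[(B1(450,187),(22,22)),(B1(585,162),(22,-22)),(B1(612,293),(-22,-22)),(B1(480,318),(-22,22))]
def f(p,z):
    o=[]
    for c,g,b in((s,gs,bs),(t,gt,bt)):
        for u,(a,bb) in g: o+=list(proj(c,T([[a,bb,-28]],p[0],p[1],z,p[2]))[0]+b-u)
    o+=list(proj(s,T([[0,0,30]],p[0],p[1],z,p[2]))[0]+bs-A1(512,363)); o+=list(proj(t,T([[0,0,30]],p[0],p[1],z,p[2]))[0]+bt-B1(517,187))
    return np.array(o)
q=least_squares(lambda p:f(p,z0+165),[611,316,.17],x_scale=[1,1,.01]); print("fork",q.x,np.round(f(q.x,z0+165),1))
q=least_squares(lambda p:f(p,p[3]),[611,316,.17,170],x_scale=[1,1,.01,1]); print("fork free z",q.x,q.cost)
# front : top face corners
E
python3 fit2.py; python3 - <<'E'
from ov import *
go("b",(596.6,164.1,158.2,.013),(568.7,440.3,158.2,.017),(613,318,173,.17),(596.6,164.1,166.2,0.013))
E
```

```text
[5.97325e+02 1.63824e+02 1.60000e-02 5.69504e+02 4.39874e+02 3.00000e-02
 1.58522e+02 0.00000e+00 0.00000e+00 0.00000e+00 0.00000e+00] 3.2898675745856147
[5.96632e+02 1.64091e+02 1.30000e-02 5.68720e+02 4.40291e+02 1.70000e-02
 1.58229e+02 4.53000e-01 1.36000e-01 2.67000e-01 3.49000e-01] 2.2495416555904804
[ 0.3  0.1  0.3  0.4  0.4  0.7  0.3  0.4  0.4  0.4  0.4  0.   0.1 -0.2
  0.1  0.   0.3  0.1  0.2  0.1  0.5  0.2  0.5  0.7  0.5  0.1  0.3  0.5
  0.6  0.5 -0.  -0.1 -0.   0.3  0.5  0.1  0.3  0.3]
fork [6.09824078e+02 3.15023072e+02 2.01543686e-01] [ 0.1 -3.  -1.7 -2.5 -0.4 -0.1  0.8 -1.5  2.  -1.7  1.6 -0.5 -0.1 -0.2
 -0.2 -0.4 -0.4 -0.6]
fork free z [6.10155952e+02 3.17909864e+02 2.16728886e-01 1.65288246e+02] 7.187028353529152
```

View pics/ov_s1_b.png

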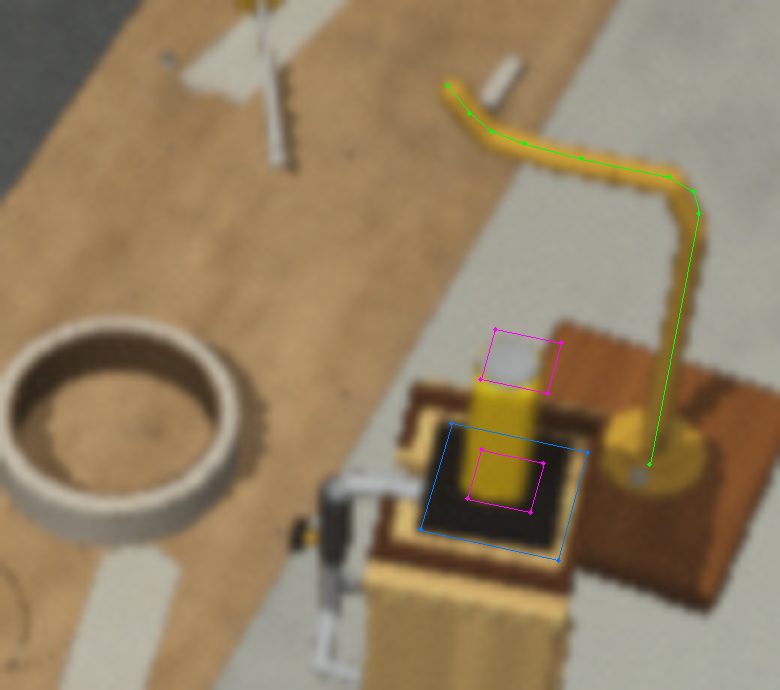

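View pics/ov_s2_b.png

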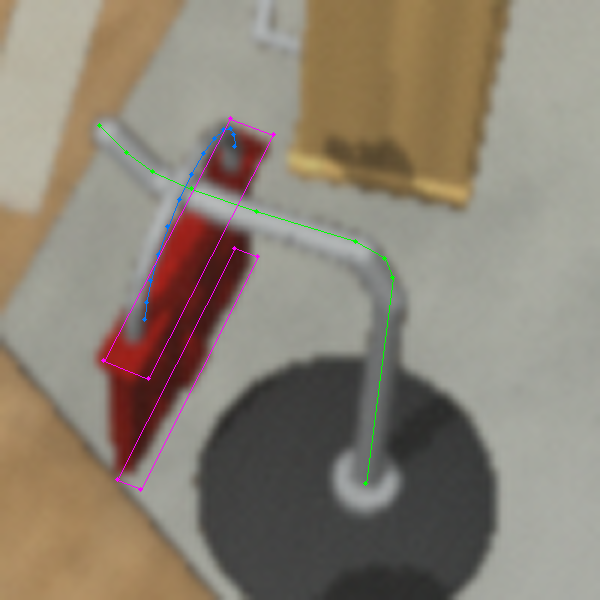

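View pics/ov_t1_b.png

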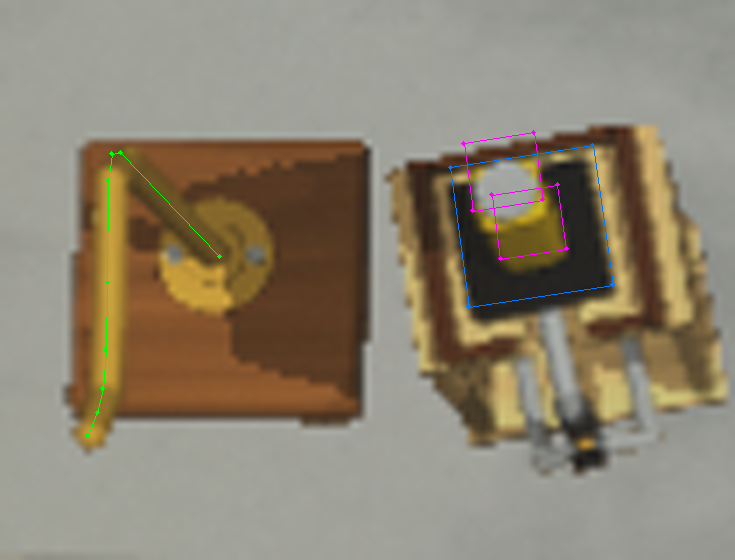

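View pics/ov_t2_b.png

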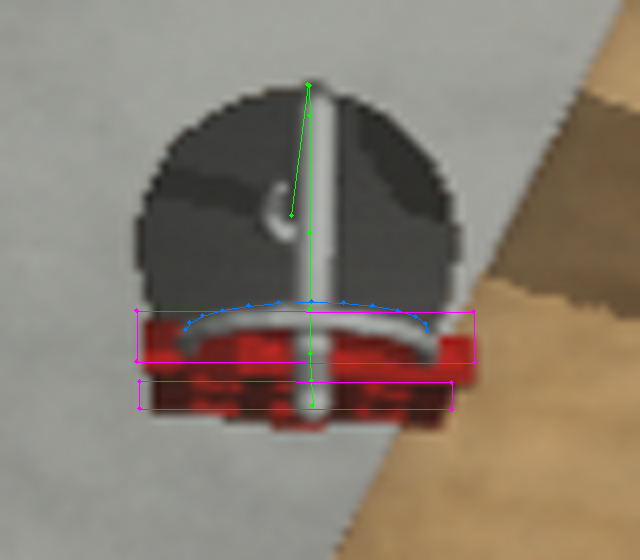

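```bash
cat > fit3.py <<'E'
from fit1 import *
print(tri(s,A1(497.5,491),t,B1(531.75,240)))
print("dome",tri(s,A1(512,363),t,B1(517,187)))
# tape, can
for n,u,v,z in(("tape",(209,251),(254,156),24),): print(n,onz(t,u,z),onz(s,v,z))
print("can top",tri(s,(262,316),t,(386,149)))
print("glue top",tri(s,(237,345),t,(384,180)))
for u in((50,215),(300,219),(375,70),(205,215)): print("plate edge",u,onz(t,u,8))
# bias-fixed front: top view cornice corners & bow; bottom corners side
bs,bt=r.x[7:9],r.x[9:11]
a=np.linspace(0,np.pi,41); bow=np.stack([0*a,32*np.cos(a),32*np.sin(a)-32],1); bow=np.vstack([[0,32,-40],bow,[0,-32,-40]])
bow=dense(bow,4)
obow_s=[A2(225,125),A2(208,135),A2(190,160),A2(175,195),A2(155,240),A2(143,280),A2(134,325)]
obow_t=[B2(190,345),B2(205,330),B2(250,318),B2(313,310),B2(370,317),B2(410,332),B2(432,352)]
ct=[(B2(145,322),(7,45,-40)),(B2(477,338),(7,-45,-40)),(B2(477,384),(-7,-45,-40))]
cs=[(A2(98,358),(-7,-45,-40)),(A2(268,143),(7,45,-40)),(A2(119,475),(-4,-45,-116))]
def g(p):
    o=[]
    for c,b,ob,cc in((s,bs,obow_s,cs),(t,bt,obow_t,ct)):
        q=proj(c,T(bow,*p))+b
        o+=[np.sqrt(((q-u)**2).sum(1).min()+1e-6) for u in ob]
        for u,P in cc: o+=list(proj(c,T([P],*p))[0]+b-u)
    return np.array(o)
q=least_squares(g,[596,164,166,0],x_scale=[1,1,1,.01],diff_step=1e-4); print("front",q.x,np.round(g(q.x),1))
E
python3 fit3.py
```

```text
[5.97325e+02 1.63824e+02 1.60000e-02 5.69504e+02 4.39874e+02 3.00000e-02
 1.58522e+02 0.00000e+00 0.00000e+00 0.00000e+00 0.00000e+00] 3.2898675745856147
[5.96632e+02 1.64091e+02 1.30000e-02 5.68720e+02 4.40291e+02 1.70000e-02
 1.58229e+02 4.53000e-01 1.36000e-01 2.67000e-01 3.49000e-01] 2.2495416555904804
[ 0.3  0.1  0.3  0.4  0.4  0.7  0.3  0.4  0.4  0.4  0.4  0.   0.1 -0.2
  0.1  0.   0.3  0.1  0.2  0.1  0.5  0.2  0.5  0.7  0.5  0.1  0.3  0.5
  0.6  0.5 -0.  -0.1 -0.   0.3  0.5  0.1  0.3  0.3]
(array([609.93061388, 318.4579025 , 135.14073667]), np.float64(1.5679020975898574))
dome (array([609.79190582, 314.87837137, 200.98266313]), np.float64(3.0527210693409312))
tape [440.26278027 375.59632342  24.        ] [448.12136945 368.57256349  24.        ]
can top (array([648.53474267,  -3.57687028, 172.56602465]), np.float64(4.370169721973511))
glue top (array([610.8450881 , -26.69483477,  46.18505859]), np.float64(2.708360625914801))
plate edge (50, 215) [519.57923    774.29905206   8.        ]
plate edge (300, 219) [520.57188657 165.29161625   8.        ]
plate edge (375, 70) [903.44705516 -21.06178403   8.        ]
plate edge (205, 215) [526.40381759 391.71963674   8.        ]
front [ 5.93831046e+02  1.63809882e+02  1.65037061e+02 -6.60065901e-03] [ 0.7  0.5  0.4  0.2  0.   0.1  0.5 -0.6  0.2  0.2 -1.1 -1.7  0.5  0.2
  0.2  0.2  0.8  0.4  0.3  0.4 -0.6 -0.1  0.  -1.2 -0.  -0.5]
```

Emit:
{"method": "apply_moves", "body": {"targets": "0 0 0 0 6.8; 0 0 0 0 6.8; 0 0 0 0 6.8; 0 0 0 0 6.8; 0 0 0 0 6.8; 0 0 0 0 6.8; 0 0 0 0 6.8; 0 0 0 0 6.8; 0 0 0 0 0", "grip_force": 60}}

```text
t: 1.55
tcp_pos: [242.9, 548.6, 404.7]
ee_rot: [0.632, 0.775, 0.0, 0.0]
wrist_force: [0.1, -1.7, -0.7]
gripper_width: 1.004
```

```bash
cat >> h.py <<'E'
from scipy.spatial.transform import Rotation as Rr
def st():
    s=env.read_state(); R=Rr.from_quat(s["ee_rot"]).as_matrix()
    return s,np.array(s["tcp_pos"]),R,np.degrees(np.arctan2(R[1,1],R[0,1]))
def plan(tx,ty,tz,ang=None,pos=None):
    s,p,R,a=st()
    if pos is not None: p=np.array(pos)
    d=R.T@(np.array([tx,ty,tz])-p)
    print("t",round(s["t"],2),"pos",np.round(p,1),"yang",round(a,2),"grip",round(s["gripper_width"],3),"F",np.round(s["wrist_force"],1),"M",np.round(s["torque"],2)); print("tool shift",np.round(d,1),"len",round(np.linalg.norm(d),1),"turn",None if ang is None else round(a-ang,2),"joints",np.round(s["joints"],2))
E
python3 -c "
from h import *
plan(610,317,404)"
```

```text
t 1.55 pos [242.9 548.6 404.7] yang 11.55 grip 1.004 F [ 0.1 -1.7 -0.7] M [ 0.02 -0.04 -0.02]
tool shift [-300.4  313.3    0.7] len 434.1 turn None joints [ 1.15  0.31 -0.05  1.21 -0.    2.52]
```

Emit:
{"method": "apply_moves", "body": {"targets": "0 -10 10 0 0; 0 -22 23 0 0; 0 -24 25 0 0; 0 -24 25 0 0; 0 -24 25 0 0; 0 -24 25 0 0; 0 -24 25 0 0; 0 -24 25 0 0; 0 -24 25 0 0; 0 -24 25 0 0"}}

```text
t: 2.38
tcp_pos: [518.3, 374.7, 404.8]
ee_rot: [0.63, 0.777, 0.0, 0.0]
wrist_force: [0.8, 0.1, -0.6]
gripper_width: 0.997
```

Emit:
{"method": "apply_moves", "body": {"targets": "0 -24 25 0 0; 0 -24 25 0 0; 0 -18 20 0 0; 0 -10 10 0 0; 0 0 0 0 0; 0 0 0 0 0"}}

```text
t: 2.88
tcp_pos: [610.6, 317.7, 404.3]
ee_rot: [0.631, 0.776, -0.0, -0.0]
wrist_force: [-1.1, 0.6, -0.5]
gripper_width: 1.001
```

```bash
python3 -c "
from h import *
plan(610,317,404)
s=cam('side');t=cam('top')
crop(s,225,60,375,195,5,'pics/s_d.png');crop(t,130,80,280,220,5,'pics/t_d.png')"
```

```text
t 2.88 pos [610.6 317.7 404.3] yang 11.73 grip 1.001 F [-1.1  0.6 -0.5] M [-0.01 -0.01  0.01]
tool shift [-0.6 -0.7  0.3] len 1.0 turn None joints [0.48 0.49 0.21 1.29 0.   1.85]
```

View pics/s_d.png

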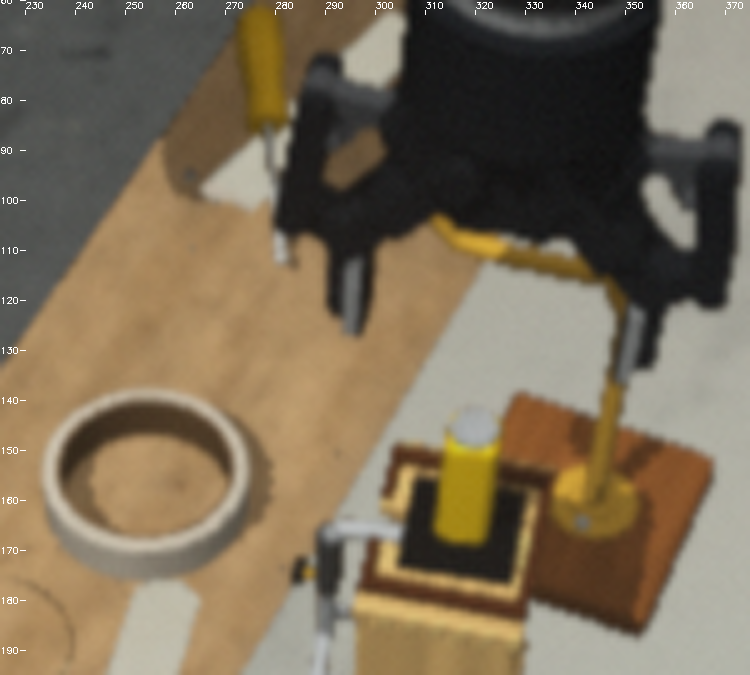

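View pics/t_d.png

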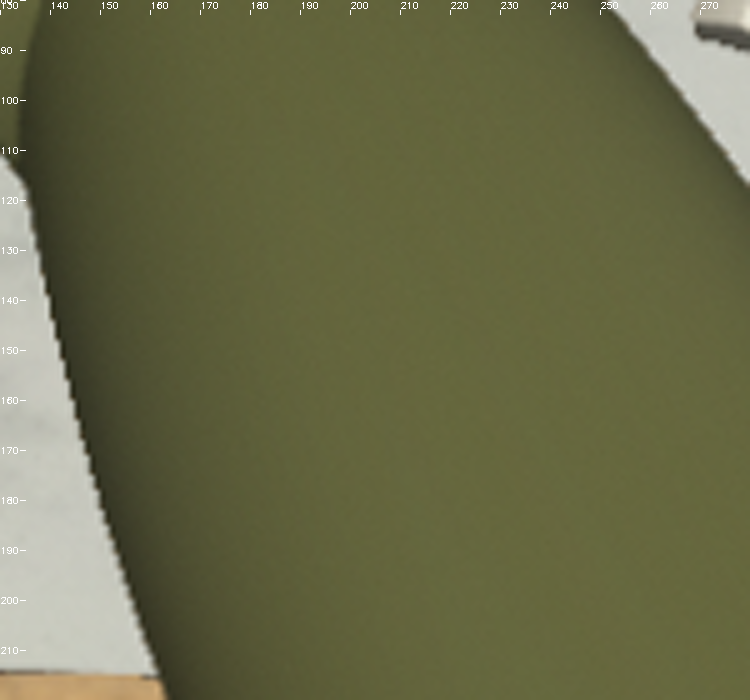

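```bash
python3 -c "
from h import *
s=cam('side')
_,p,R,a=st()
for y in(-50,50,0):
  for z in (160,): print(y,z,proj(s,p+R@np.array([0,y,z])))
print('dome?',proj(s,[[610.6,317.7,199],[610.6,317.7,201],[610.6,317.7,193]]))
for z in (136,138,143,145): print(proj(s,[[610.6,317.7,z]]))
"
```

```text
-50 160 [[293.0122088  121.67270835]]
50 160 [[350.79978631 131.89807185]]
0 160 [[321.70469973 126.74199426]]
dome? [[319.94493356 145.0473216 ]
 [320.03636544 144.32018552]
 [319.6727134  147.2120227 ]]
[[317.23296504 166.59954248]]
[[317.31433004 165.95336179]]
[[317.51903152 164.32755492]]
[[317.60143186 163.67305637]]
```

```bash
python3 -c "
from h import *
s=cam('side')
_,p,R,a=st(); print(R[:,0])
for x in (-11,11):
 for y in(-57,-43,43,57): print(x,y,proj(s,p+R@np.array([x,y,160])))
crop(s,275,95,365,150,8,'pics/s_e.png')
"
```

```text
[-2.05329144e-01  9.78692941e-01  2.65660281e-04]
-11 -57 [[287.70038582 125.54827157]]
-11 -43 [[295.73169617 126.97286666]]
-11 43 [[345.77504667 135.87511211]]
-11 57 [[354.03535785 137.34878682]]
11 -57 [[290.41156751 116.27582783]]
11 -43 [[298.33535047 117.66182082]]
11 43 [[347.6975489  126.32385022]]
11 57 [[355.84367309 127.75794125]]
```

View pics/s_e.png

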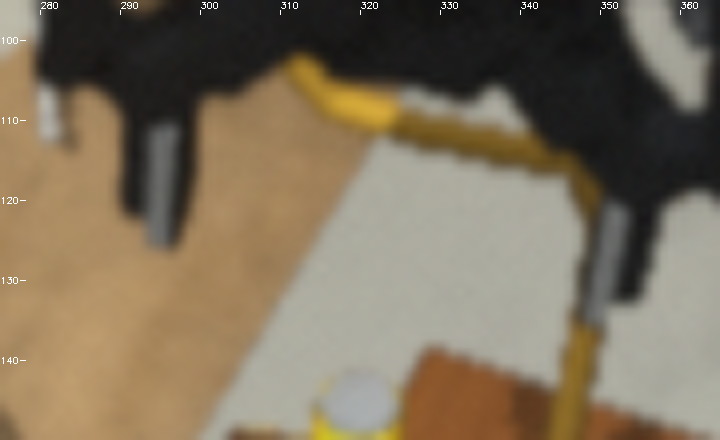

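```bash
cat > fit4.py <<'E'
from fit1 import *
BS=np.array([1.6,-.6])
for BT in (np.zeros(2),np.array([.5,.5]),np.array([0,1.]),np.array([1,0.])):
    print(BT,"guard",*[np.round(v,1) for v in tri(s,A1(497.5,491)-BS,t,B1(531.75,240)-BT)],"dome",*[np.round(v,1) for v in tri(s,A1(512,363)-BS,t,B1(517,187)-BT)])
    def rr(p): return res(np.r_[p,BS,BT])
    q=least_squares(rr,[594,163,0,566,438,0,155],x_scale=[1,1,.01,1,1,.01,1],diff_step=1e-4); print(np.round(q.x,3),round(q.cost,2))
E
sed -i 's/^s=cam.*/import pickle;s,t=pickle.load(open("c0.pkl","rb"))/' fit1.py
python3 - <<'E'
import pickle,cv2,numpy as np
from h import *
s=cam("side");t=cam("top"); 
for c,n in((s,"side"),(t,"top")): c["color"]=cv2.imread(f"pics/{n}0.png")[:,:,::-1].copy()
pickle.dump((s,t),open("c0.pkl","wb"))
E
python3 fit4.py | tail -8
```

```text
[5.95358e+02 1.64050e+02 4.00000e-03 5.67274e+02 4.41188e+02 7.00000e-03
 1.54755e+02] 5.83
[0. 1.] guard [609.8 316.8 136.4] 3.4 dome [609.6 313.4 202.1] 1.6
[5.95696e+02 1.63092e+02 1.40000e-02 5.67729e+02 4.39538e+02 8.00000e-03
 1.56693e+02] 6.65
[1. 0.] guard [608.7 319.6 132.5] 2.9 dome [608.6 315.9 198.7] 1.1
[5.94866e+02 1.64998e+02 1.60000e-02 5.66755e+02 4.42615e+02 1.10000e-02
 1.53245e+02] 5.53
```

Emit:
{"method": "apply_moves", "body": {"targets": "0 -1.5 -1 10 0; 0 0 0 20 0; 0 0 0 20 0; 0 0 0 15 0; 0 0 0 7 0; 0 0 0 3 0; 0 0 0 0 0"}}

```text
t: 3.77
tcp_pos: [609.2, 316.8, 329.0]
ee_rot: [0.631, 0.776, -0.001, -0.0]
wrist_force: [-0.5, 0.2, -0.4]
gripper_width: 0.997
```

```bash
python3 -c "
from h import *
plan(610,317,329)
s=cam('side')
crop(s,265,90,375,190,7,'pics/s_f.png')
"
```

```text
t 3.77 pos [609.2 316.8 329. ] yang 11.74 grip 0.997 F [-0.5  0.2 -0.4] M [0.01 0.02 0.02]
tool shift [0.  0.8 0. ] len 0.8 turn None joints [ 0.48  0.51  0.07  1.13 -0.    1.85]
```

View pics/s_f.png

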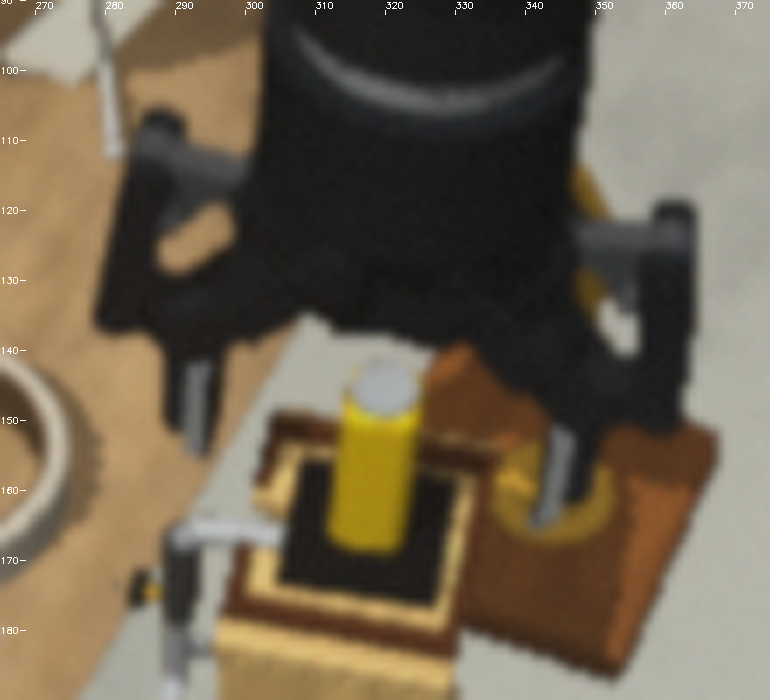

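Emit:
{"method": "apply_moves", "body": {"targets": "0 -1.5 0.5 0 0; 0.3 0 0 0 0; 0.5 0 0 0 0; 0.7 0 0 0 0; 0.9 0 0 0 0; 1 0 0 0 0; 1 0 0 0 0; 1 0 0 0 0; 1 0 0 0 0; 1 0 0 0 0", "grip_force": 60}}

```text
t: 4.65
tcp_pos: [610.4, 315.4, 329.9]
ee_rot: [0.631, 0.776, 0.0, 0.0]
wrist_force: [-0.9, -0.4, 2.9]
gripper_width: 0.229
```

```bash
python3 -c "
from h import *
plan(610,317,329)
s=cam('side')
crop(s,265,90,375,190,7,'pics/s_g.png')
"
```

```text
t 4.65 pos [610.4 315.4 329.9] yang 11.72 grip 0.229 F [-0.9 -0.4  2.9] M [-0.04  0.14  0.02]
tool shift [ 1.6 -0.1  0.9] len 1.9 turn None joints [0.48 0.51 0.08 1.13 0.   1.84]
```

View pics/s_g.png

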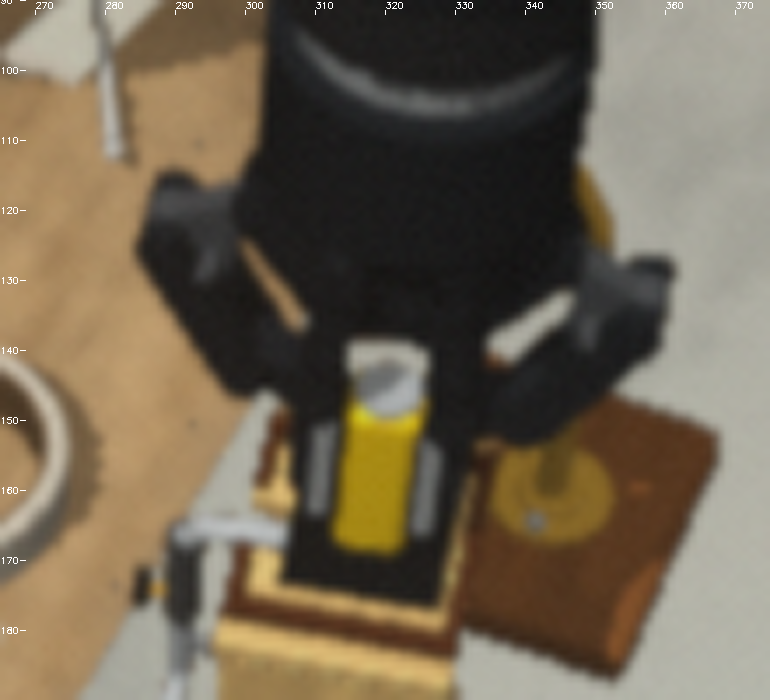

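```bash
python3 - <<'E' | tail -8
from fit1 import *
def yaw(a,b,z):
    p,q=onz(t,B1(*a),z),onz(t,B1(*b),z); d=q-p; return np.round(np.degrees(np.arctan2(d[1],d[0])),1),np.round(np.linalg.norm(d),1)
print("rim top",yaw((393,178),(655,128),143)); print("guard",yaw((450,187),(585,162),143),yaw((480,318),(612,293),143),yaw((480,318),(450,187),143),yaw((612,293),(585,162),143))
print("bottom",yaw((475,442),(725,402),8))
E
python3 -c "
from h import *
t=cam('top');crop(t,205,145,265,210,9,'pics/t_g.png')"
```

```text
[5.96632e+02 1.64091e+02 1.30000e-02 5.68720e+02 4.40291e+02 1.70000e-02
 1.58229e+02 4.53000e-01 1.36000e-01 2.67000e-01 3.49000e-01] 2.2495416555904804
[ 0.3  0.1  0.3  0.4  0.4  0.7  0.3  0.4  0.4  0.4  0.4  0.   0.1 -0.2
  0.1  0.   0.3  0.1  0.2  0.1  0.5  0.2  0.5  0.7  0.5  0.1  0.3  0.5
  0.6  0.5 -0.  -0.1 -0.   0.3  0.5  0.1  0.3  0.3]
rim top (np.float64(-78.1), np.float64(80.8))
guard (np.float64(-78.4), np.float64(41.5)) (np.float64(-78.2), np.float64(40.3)) (np.float64(14.9), np.float64(41.8)) (np.float64(13.3), np.float64(41.6))
bottom (np.float64(-79.9), np.float64(86.7))
```

Emit:
{"method": "apply_moves", "body": {"targets": "1 0 0 -3 0; 1 0 0 -6 0; 1 0 0 -8 0; 1 0 0 -3 0; 1 0 0 0 0"}}

```text
t: 5.17
tcp_pos: [610.9, 315.7, 351.2]
ee_rot: [0.631, 0.776, 0.001, 0.0]
wrist_force: [-0.1, -0.6, -2.2]
gripper_width: 0.227
```

```bash
python3 -c "
from h import *
plan(610.4,315.4,349.9)
s=cam('side')
crop(s,265,70,375,190,6,'pics/s_h.png')
"
```

```text
t 5.17 pos [610.9 315.7 351.2] yang 11.72 grip 0.227 F [-0.1 -0.6 -2.2] M [ 0.02 -0.05  0.  ]
tool shift [-0.2 -0.5  1.3] len 1.4 turn None joints [0.48 0.5  0.11 1.17 0.   1.84]
```

View pics/s_h.png

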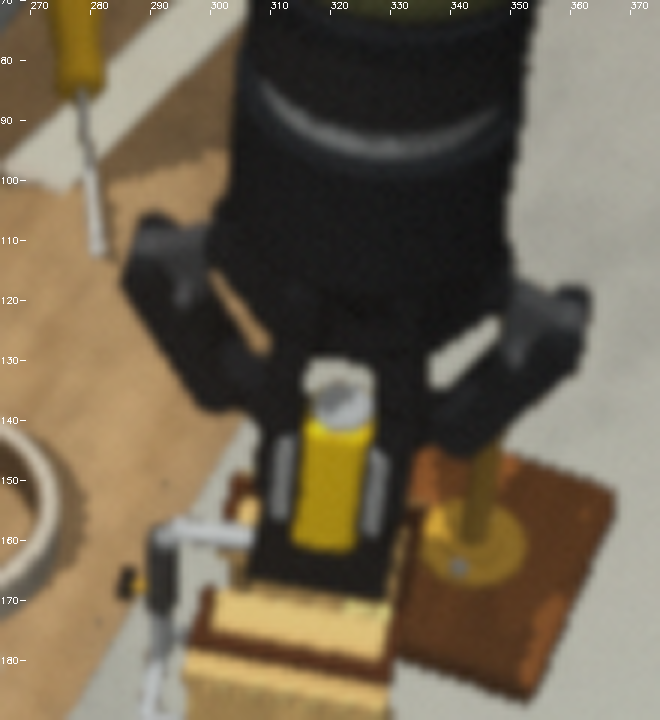

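Emit:
{"method": "apply_moves", "body": {"targets": "1 0 -5 0 0; 1 0 -12 0 0; 1 0 -14 0 0; 1 0 -14 0 0; 1 0 -14 0 0; 1 0 -14 0 0; 1 0 -14 0 0; 1 0 -8 0 0; 1 0 0 0 0"}}

```text
t: 5.97
tcp_pos: [515.8, 295.7, 349.6]
ee_rot: [0.631, 0.776, -0.001, -0.0]
wrist_force: [-0.2, -0.0, -2.1]
gripper_width: 0.227
```

```bash
python3 -c "
from h import *
plan(464,286,349.9,0.5)
s=cam('side')
crop(s,205,50,345,200,5,'pics/s_i.png')
t=cam('top')
crop(t,190,140,300,260,6,'pics/t_i.png')
"
```

```text
t 5.97 pos [515.8 295.7 349.6] yang 11.76 grip 0.227 F [-0.2 -0.  -2.1] M [-0.   -0.08 -0.06]
tool shift [  1.  -52.7  -0.2] len 52.7 turn 11.26 joints [ 0.52  0.33 -0.15  1.09  0.    1.89]
```

View pics/s_i.png

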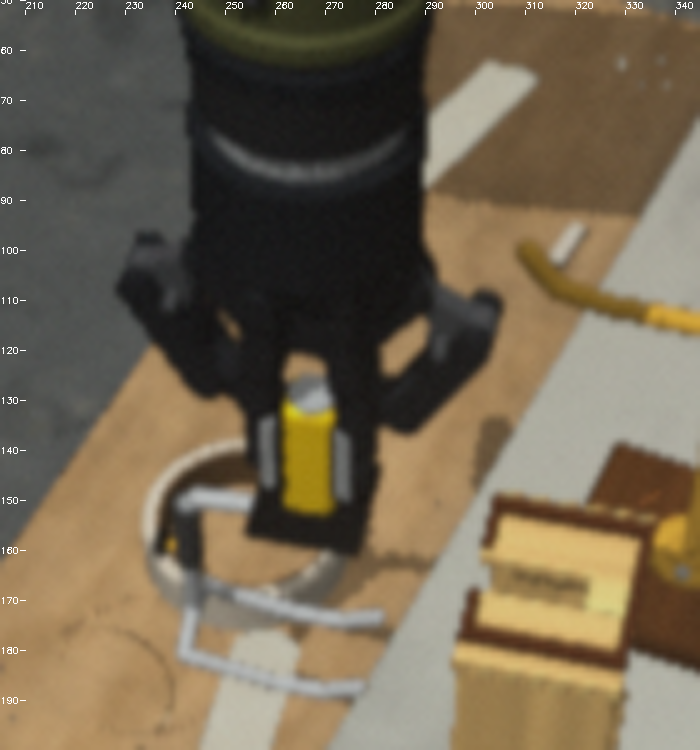

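View pics/t_i.png

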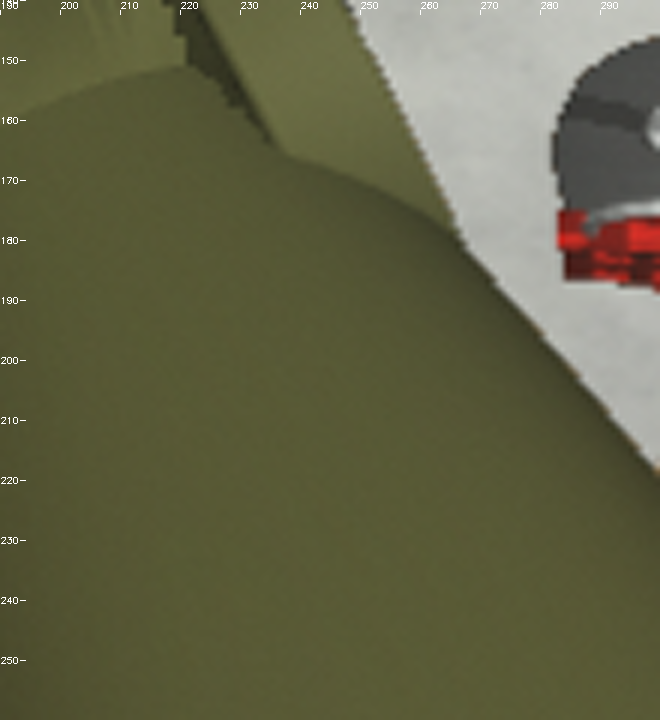

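```bash
python3 - <<'E'
from h import *
s=cam('side'); _,p,R,a=st()
h=p-[0,0,155]; yaw=np.radians(a); b=np.array([1.6,-.6])
print("guard corner",proj(s,T([[-22,-22,-35],[22,-22,-35],[0,0,30]],*h,yaw))+b)
for L in (103,113,123,133,143): print(L,np.round(proj(s,T([[22,-18,-L+7],[22,18,-L+7],[-50,-18,-L],[-50,18,-L]],*h,yaw))+b,1).tolist())
E
```

```text
guard corner [[255.18192464 156.53559272]
 [278.32230811 160.90055143]
 [269.24428415 126.13449898]]
103 [[278.6, 178.7], [282.7, 164.4], [243.1, 173.9], [247.9, 159.9]]
113 [[278.5, 181.7], [282.6, 167.4], [243.4, 176.9], [248.1, 163.0]]
123 [[278.5, 184.6], [282.5, 170.4], [243.7, 179.8], [248.3, 166.0]]
133 [[278.5, 187.5], [282.5, 173.4], [243.9, 182.7], [248.5, 168.9]]
143 [[278.4, 190.3], [282.4, 176.3], [244.2, 185.5], [248.8, 171.8]]
```

Emit:
{"method": "apply_moves", "body": {"targets": "1 -2 -8 0 0; 1 -3 -16 2 0; 1 -3 -16 6 0; 1 -2 -12 8 0; 1 0 -4 8 2; 1 0 0 8 4; 1 0 0 7 4; 1 0 0 4 1.3; 1 0 0 0 0; 1 0 0 0 0"}}

```text
t: 6.95
tcp_pos: [464.7, 274.9, 306.6]
ee_rot: [0.704, 0.71, -0.0, -0.0]
wrist_force: [0.8, 0.1, -1.4]
gripper_width: 0.227
```

```bash
python3 - <<'E'
from h import *
plan(464,278,306.6,0.5)
s=cam('side'); 
crop(s,185,70,315,220,5,'pics/s_j.png')
E
```

```text
t 6.95 pos [464.7 274.9 306.6] yang 0.49 grip 0.227 F [ 0.8  0.1 -1.4] M [-0.01 -0.01  0.03]
tool shift [ 3.1 -0.7  0. ] len 3.2 turn -0.01 joints [ 0.53  0.26 -0.35  0.96 -0.    2.1 ]
```

View pics/s_j.png

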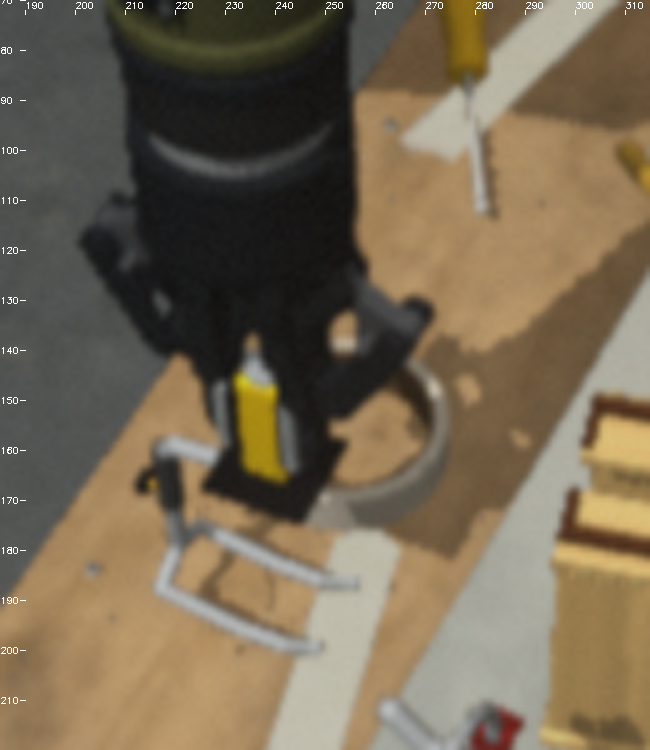

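Emit:
{"method": "apply_moves", "body": {"targets": "1 0 0 2 0; 1 0 0 2 0; 1 0 0 2 0; 1 0 0 1 0; 1 0 0 0 0"}}

```text
t: 7.42
tcp_pos: [464.5, 274.9, 299.4]
ee_rot: [0.704, 0.71, -0.0, -0.0]
wrist_force: [0.2, -0.4, -1.5]
gripper_width: 0.227
```

Emit:
{"method": "apply_moves", "body": {"targets": "1 0 0 1 0; 1 0 0 1 0; 1 0 0 0 0"}}

```text
t: 7.67
tcp_pos: [464.6, 274.9, 297.5]
ee_rot: [0.705, 0.71, -0.0, -0.0]
wrist_force: [-0.2, -0.2, -1.6]
gripper_width: 0.226
```

Emit:
{"method": "apply_moves", "body": {"targets": "1 0 0 1 0; 1 0 0 1 0; 1 0 0 0 0"}}

```text
t: 7.92
tcp_pos: [464.5, 274.9, 295.5]
ee_rot: [0.705, 0.71, -0.0, -0.0]
wrist_force: [-0.0, -0.4, -1.6]
gripper_width: 0.226
```

Emit:
{"method": "apply_moves", "body": {"targets": "1 0 0 1 0; 1 0 0 1 0; 1 0 0 0 0"}}

```text
t: 8.17
tcp_pos: [464.5, 274.9, 293.5]
ee_rot: [0.705, 0.71, -0.0, -0.0]
wrist_force: [-0.1, 0.2, -1.1]
gripper_width: 0.223
```

Emit:
{"method": "apply_moves", "body": {"targets": "1 0 0 1 0; 1 0 0 1 0; 1 0 0 0 0"}}

```text
t: 8.42
tcp_pos: [464.5, 274.9, 291.5]
ee_rot: [0.705, 0.71, -0.0, -0.0]
wrist_force: [0.5, -0.5, -1.7]
gripper_width: 0.225
```

Emit:
{"method": "apply_moves", "body": {"targets": "1 0 0 1 0; 1 0 0 1 0; 1 0 0 0 0"}}

```text
t: 8.67
tcp_pos: [464.8, 275.1, 290.7]
ee_rot: [0.705, 0.71, 0.001, 0.0]
wrist_force: [-0.9, -2.1, 6.9]
gripper_width: 0.224
```

Emit:
{"method": "apply_moves", "body": {"targets": "1 0 0 1 0; 1 0 0 1 0; 1 0 0 0 0"}}

```text
t: 8.92
tcp_pos: [464.9, 275.2, 290.5]
ee_rot: [0.704, 0.71, 0.001, 0.0]
wrist_force: [-3.4, -2.5, 20.4]
gripper_width: 0.227
```

Emit:
{"method": "apply_moves", "body": {"targets": "1 0 0 -10 0; 1 0 0 -25 0; 1 8 0 -15 0; 1 20 0 -5 0; 1 32 0 0 0; 1 36 0 0 0; 1 36 0 0 0; 1 36 0 0 0; 1 36 5 0 0; 1 30 15 0 0"}}

```text
t: 9.75
tcp_pos: [481.2, 511.7, 342.8]
ee_rot: [0.704, 0.711, -0.0, -0.001]
wrist_force: [1.4, 0.5, -0.8]
gripper_width: 0.226
```

Emit:
{"method": "apply_moves", "body": {"targets": "1 18 25 0 0; 1 8 25 5 0; 1 0 18 12 0; 1 0 8 10 0; 1 0 0 8 0; 1 0 0 0 0; 1 0 0 0 0"}}

```text
t: 10.33
tcp_pos: [557.6, 535.1, 306.9]
ee_rot: [0.704, 0.71, -0.001, -0.0]
wrist_force: [0.8, 0.1, -0.4]
gripper_width: 0.224
```

```bash
python3 - <<'E'
from h import *
plan(560,540,300,0.5)
s=cam('side'); 
crop(s,240,0,380,140,5,'pics/s_k.png')
E
```

```text
t 10.33 pos [557.6 535.1 306.9] yang 0.43 grip 0.224 F [ 0.8  0.1 -0.4] M [0.01 0.01 0.01]
tool shift [4.8 2.4 6.8] len 8.7 turn -0.07 joints [0.76 0.7  0.33 1.21 0.   2.33]
```

View pics/s_k.png

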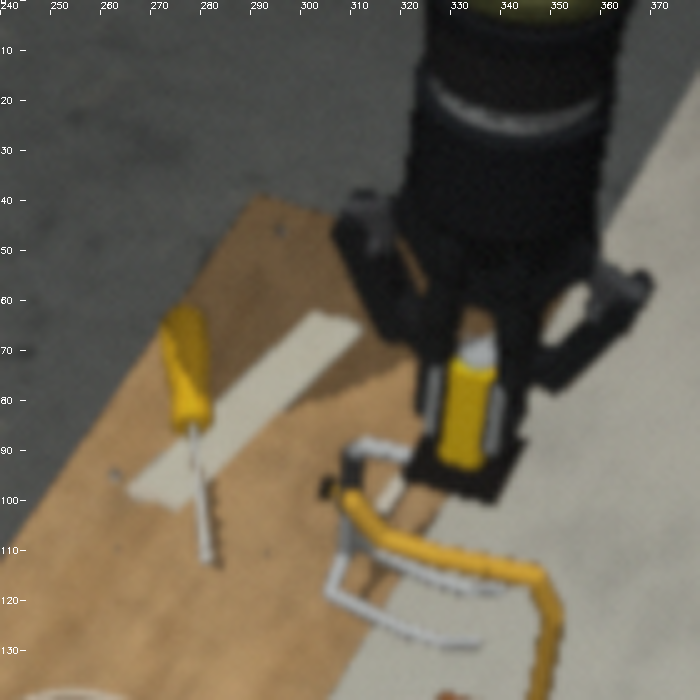

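Emit:
{"method": "apply_moves", "body": {"targets": "1 0 10 0 0; 1 0 2 2 0; 1 0 0 2 0; 1 0 0 0 0; 1 0 0 0 0"}}

```text
t: 10.8
tcp_pos: [570.1, 535.7, 303.9]
ee_rot: [0.704, 0.71, -0.0, -0.0]
wrist_force: [0.9, -0.2, -1.6]
gripper_width: 0.228
```

Emit:
{"method": "apply_moves", "body": {"targets": "1 0 0 1 0; 1 0 0 1 0; 1 0 0 0 0"}}

```text
t: 11.05
tcp_pos: [570.4, 535.8, 301.5]
ee_rot: [0.704, 0.71, -0.0, -0.0]
wrist_force: [-0.3, 0.3, -1.4]
gripper_width: 0.225
```

Emit:
{"method": "apply_moves", "body": {"targets": "1 0 0 1 0; 1 0 0 1 0; 1 0 0 0 0"}}

```text
t: 11.3
tcp_pos: [570.6, 535.7, 299.4]
ee_rot: [0.705, 0.71, -0.0, -0.0]
wrist_force: [-0.8, -1.2, -2.1]
gripper_width: 0.227
```

Emit:
{"method": "apply_moves", "body": {"targets": "1 0 0 1 0; 1 0 0 0 0; 1 0 0 0 0"}}

```text
t: 11.55
tcp_pos: [570.7, 535.7, 298.6]
ee_rot: [0.705, 0.71, -0.0, -0.0]
wrist_force: [0.3, -0.3, -2.1]
gripper_width: 0.223
```

Emit:
{"method": "apply_moves", "body": {"targets": "1 0 0 1 0; 1 0 0 0 0; 1 0 0 0 0"}}

```text
t: 11.8
tcp_pos: [570.8, 535.8, 297.8]
ee_rot: [0.705, 0.71, 0.0, 0.0]
wrist_force: [0.3, 0.1, -0.2]
gripper_width: 0.228
```

Emit:
{"method": "apply_moves", "body": {"targets": "1 0 0 1 0; 1 0 0 0 0; 1 0 0 0 0"}}

```text
t: 12.05
tcp_pos: [570.8, 535.8, 297.7]
ee_rot: [0.705, 0.71, 0.001, -0.0]
wrist_force: [-0.7, -0.8, 5.1]
gripper_width: 0.225
```

Emit:
{"method": "apply_moves", "body": {"targets": "1 0 0 1 0; 1 0 0 0 0; 1 0 0 0 0"}}

```text
t: 12.3
tcp_pos: [570.8, 535.9, 297.6]
ee_rot: [0.705, 0.71, 0.001, -0.0]
wrist_force: [-2.4, -1.7, 9.3]
gripper_width: 0.23
```

Emit:
{"method": "apply_moves", "body": {"targets": "1 0 0 -10 0; 1 0 -10 -25 0; 1 0 -25 -30 0; 1 0 -30 -30 0; 1 -10 -20 -20 0; 1 -25 -8 -10 0; 1 -36 0 0 0; 1 -38 0 0 0; 1 -38 0 0 0; 1 -38 0 0 0"}}

```text
t: 13.13
tcp_pos: [479.0, 348.6, 420.2]
ee_rot: [0.704, 0.71, -0.0, 0.0]
wrist_force: [0.4, -0.7, -1.4]
gripper_width: 0.224
```

Emit:
{"method": "apply_moves", "body": {"targets": "1 -38 0 0 0; 1 -38 0 0 0; 1 -38 0 0 0; 1 -38 0 0 0; 1 -25 5 0 0; 1 -10 10 0 0; 1 0 15 0 0; 1 0 15 0 0; 1 0 5 0 0; 1 0 0 0 0"}}

```text
t: 13.97
tcp_pos: [532.1, 163.8, 419.8]
ee_rot: [0.705, 0.71, 0.0, -0.0]
wrist_force: [0.7, 0.4, -2.0]
gripper_width: 0.222
```

```bash
python3 - <<'E'
from h import *
plan(530,164,423.3,0.5)
s=cam('side'); 
crop(s,220,150,340,290,5,'pics/s_l.png')
t=cam('top')
cv2.imwrite('pics/t_l.png',t["color"][:,:,::-1])
E
```

```text
t 13.97 pos [532.1 163.8 419.8] yang 0.41 grip 0.222 F [ 0.7  0.4 -2. ] M [-0.02  0.04  0.01]
tool shift [ 0.2 -2.1 -3.5] len 4.1 turn -0.09 joints [ 0.3   0.23 -0.13  1.22  0.    1.86]
```

View pics/s_l.png

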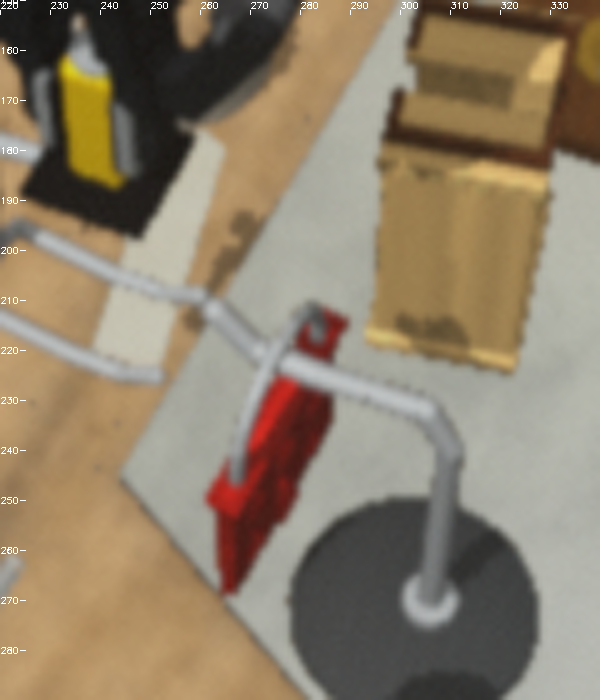

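View pics/t_l.png

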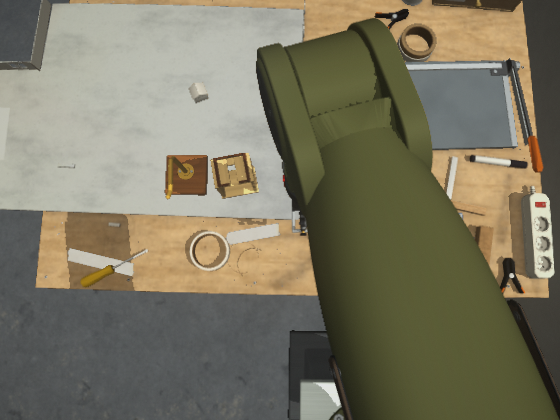

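```bash
cat >> h.py <<'E'
def forklines(p,yaw,zt):
    x,y,_=p; L=[]
    for sy in(-18,18): L.append(T(np.array([[-50,sy,2],[-12,sy,0],[8,sy,0],[22,sy,7.]]),x,y,zt,yaw))
    h=p[2]-155
    L.append(T(boxpts(-22,22,-22,22,-35),x,y,h,yaw)); L.append(T(boxpts(-10,10,-10,10,28),x,y,h,yaw))
    return L
def scene(c,f,box,k,off=(0,0,0),hook=(595.9,164,157,.01),crown=None):
    _,p,R,a=st(); p=p+np.array(off)
    L=[(l,(0,255,0)) for l in forklines(p,np.radians(a),p[2]-287.3)]
    L.append((T(HOOK,*hook),(255,0,255)))
    if crown is not None:
        aa=np.linspace(0,np.pi,13); L.append((T(np.stack([0*aa,32*np.cos(aa),32*np.sin(aa)-32],1),*crown),(255,120,0)))
        L.append((T(boxpts(-7,7,-45,45,-40),*crown),(255,120,0)))
    overlay(c,L,*box,k,f); return L
E
python3 - <<'E'
from h import *
s=cam('side')
L=scene(s,'pics/s_m.png',(220,150,330,260),7,crown=(595.9,164,165,.01))
for l,_ in L[:2]: print(np.round(proj(s,l),1).tolist())
E
```

```text
[[212.7, 212.2], [231.8, 220.4], [241.9, 224.5], [248.9, 225.3]]
[[222.2, 196.9], [241.0, 204.8], [250.9, 208.7], [257.9, 209.4]]
```

View pics/s_m.png

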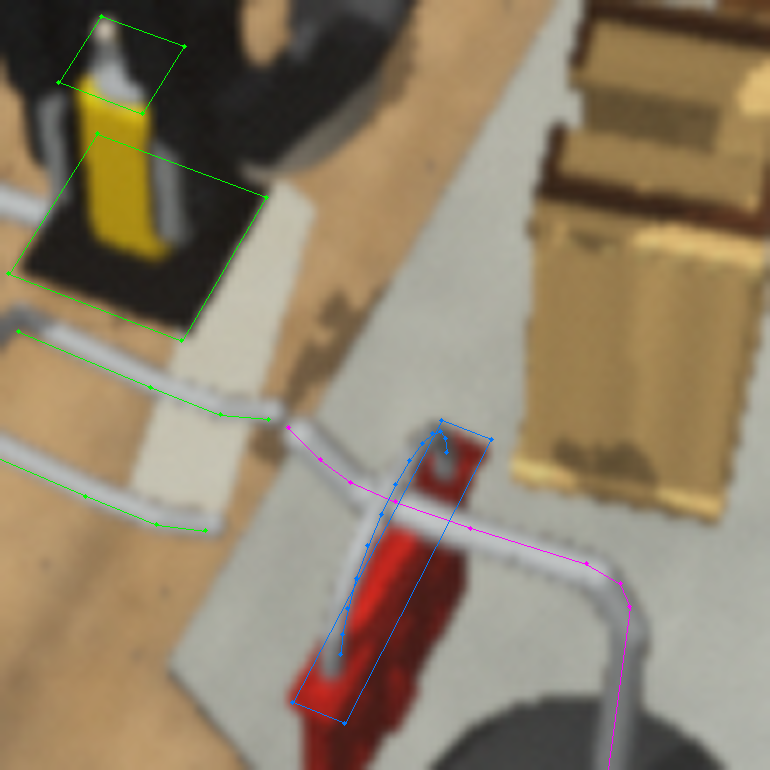

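Emit:
{"method": "apply_moves", "body": {"targets": "1 -1 0 -2 0; 1 -1 2 -1.5 0; 1 0 5 0 0; 1 0 7 0 0; 1 0 7 0 0; 1 0 5 0 0; 1 0 2 0 0; 1 0 0 0 0; 1 0 0 0 0"}}

```text
t: 14.87
tcp_pos: [559.1, 161.6, 423.4]
ee_rot: [0.705, 0.71, -0.0, -0.0]
wrist_force: [0.1, -0.1, -2.3]
gripper_width: 0.228
```

```bash
python3 - <<'E'
from h import *
plan(595,162,423.3,0.5)
s=cam('side')
crop(s,230,150,320,250,8,'pics/s_n0.png')
L=scene(s,'pics/s_n.png',(230,150,320,250),8,crown=(594.5,164,165,.01))
E
```

```text
t 14.87 pos [559.1 161.6 423.4] yang 0.41 grip 0.228 F [ 0.1 -0.1 -2.3] M [0.02 0.03 0.03]
tool shift [ 0.1 35.9  0.1] len 35.9 turn -0.09 joints [ 0.28  0.27 -0.06  1.24  0.    1.84]
```

View pics/s_n.png

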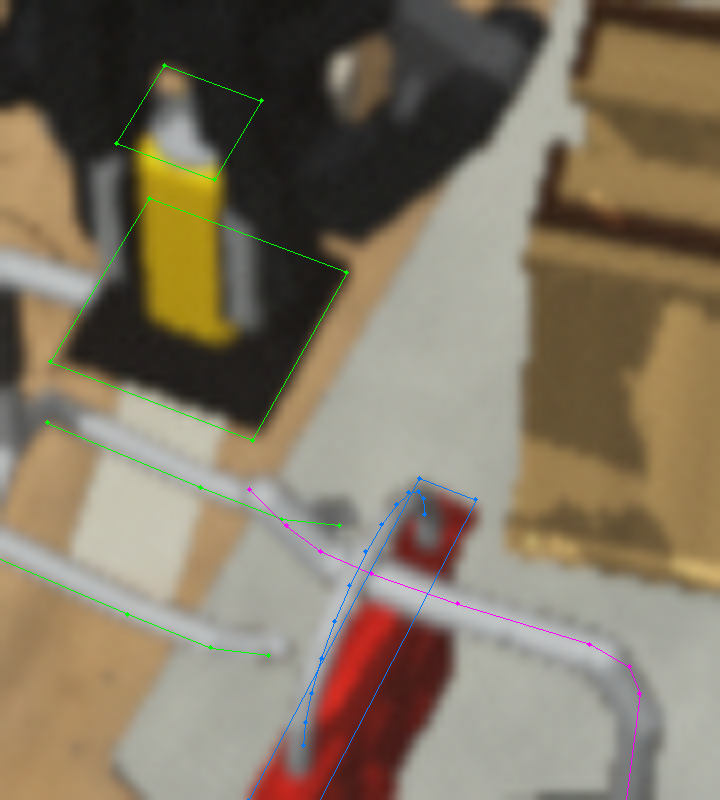

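Emit:
{"method": "apply_moves", "body": {"targets": "1 -1 2 0 0; 1 0 4 0 0; 1 0 4 0 0; 1 0 4 0 0; 1 0 4 0 0; 1 0 3 0 0; 1 0 0 0 0"}}

```text
t: 15.5
tcp_pos: [580.7, 160.8, 423.5]
ee_rot: [0.705, 0.71, 0.0, 0.0]
wrist_force: [0.0, -0.1, -1.6]
gripper_width: 0.226
```

```bash
python3 - <<'E'
from h import *
plan(594,161,423.3,0.5)
s=cam('side')
L=scene(s,'pics/s_o.png',(240,150,330,250),8,crown=(594.5,164,165,.01),off=(.5,2.2,0))
E
```

```text
t 15.5 pos [580.7 160.8 423.5] yang 0.41 grip 0.226 F [ 0.  -0.1 -1.6] M [-0.01 -0.04 -0.03]
tool shift [ 0.1 13.3  0.2] len 13.3 turn -0.09 joints [ 0.27  0.31 -0.01  1.25 -0.    1.83]
```

View pics/s_o.png

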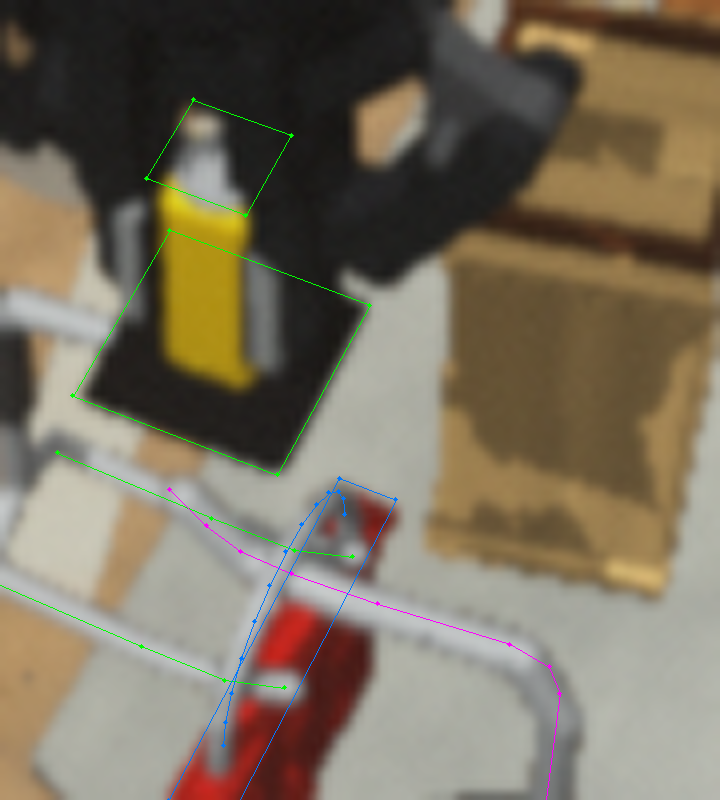

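Emit:
{"method": "apply_moves", "body": {"targets": "1 0 4 0 0; 1 0 4 0 0; 1 0 3 0 0; 1 0 2 0 0; 1 0 0 0 0; 1 0 0 0 0"}}

```text
t: 16.05
tcp_pos: [593.1, 160.9, 423.6]
ee_rot: [0.705, 0.71, -0.0, -0.0]
wrist_force: [-0.0, -0.2, -1.6]
gripper_width: 0.223
```

Emit:
{"method": "apply_moves", "body": {"targets": "1 0 0 -3 0; 1 0 0 -3 0; 1 0 0 -3 0; 1 0 0 -2 0; 1 0 0 0 0; 1 0 0 0 0"}}

```text
t: 16.55
tcp_pos: [593.0, 160.9, 435.0]
ee_rot: [0.705, 0.71, 0.0, 0.0]
wrist_force: [-0.4, -0.9, -1.7]
gripper_width: 0.23
```

```bash
python3 - <<'E'
from h import *
plan(594,161,438.3,0.5)
s=cam('side')
crop(s,240,140,330,250,7,'pics/s_p.png')
E
```

```text
t 16.55 pos [593.  160.9 435. ] yang 0.42 grip 0.23 F [-0.4 -0.9 -1.7] M [-0.   -0.02 -0.03]
tool shift [ 0.1  1.  -3.3] len 3.5 turn -0.08 joints [ 0.26  0.33  0.05  1.29 -0.    1.83]
```

View pics/s_p.png

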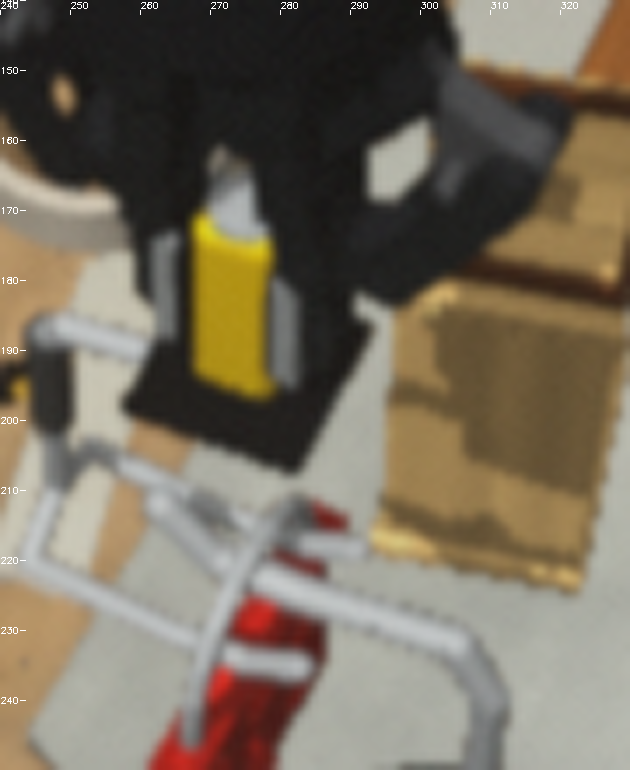

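Emit:
{"method": "apply_moves", "body": {"targets": "1 0 1 -1 0; 1 0 0 -1 0; 1 0 0 -1 0; 1 0 0 -1 0; 1 0 0 0 0"}}

```text
t: 17.02
tcp_pos: [593.9, 160.9, 438.3]
ee_rot: [0.705, 0.71, -0.0, -0.0]
wrist_force: [1.2, 0.7, -4.7]
gripper_width: 0.229
```

Emit:
{"method": "apply_moves", "body": {"targets": "1 0 0 -1 0; 1 0 0 -1 0; 1 0 0 0 0"}}

```text
t: 17.27
tcp_pos: [593.9, 160.9, 440.6]
ee_rot: [0.705, 0.71, -0.0, -0.0]
wrist_force: [0.3, 0.3, -4.9]
gripper_width: 0.226
```

Emit:
{"method": "apply_moves", "body": {"targets": "1 0 0 -1 0; 1 0 0 -1 0; 1 0 0 0 0; 1 0 0 0 0"}}

```text
t: 17.6
tcp_pos: [594.0, 160.9, 442.8]
ee_rot: [0.705, 0.71, 0.0, 0.0]
wrist_force: [0.2, 0.4, -5.4]
gripper_width: 0.227
```

```bash
python3 - <<'E'
from h import *
plan(594,161,458.8,0.5)
s=cam('side')
crop(s,240,140,330,250,7,'pics/s_q.png')
E
```

```text
t 17.6 pos [594.  160.9 442.8] yang 0.42 grip 0.227 F [ 0.2  0.4 -5.4] M [-0.03 -0.02  0.06]
tool shift [  0.1  -0.  -16. ] len 16.0 turn -0.08 joints [0.26 0.33 0.07 1.3  0.   1.83]
```

View pics/s_q.png

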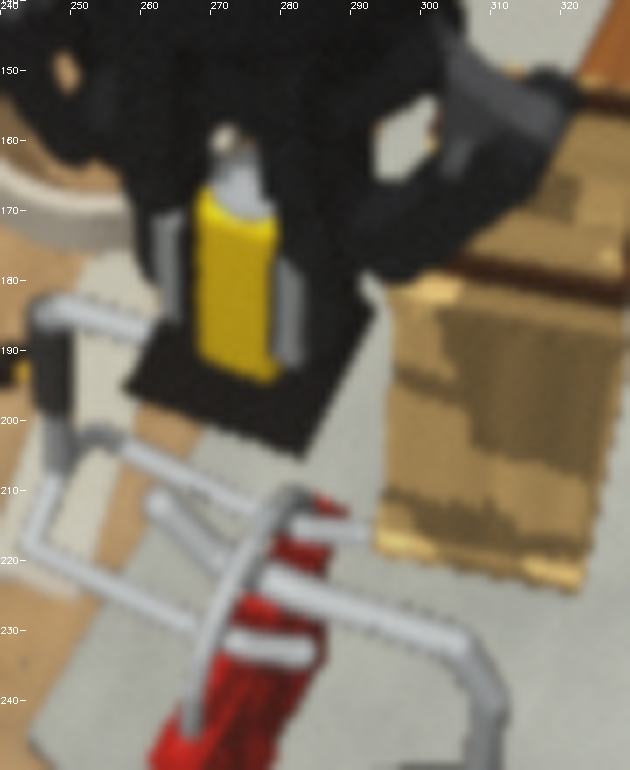

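Emit:
{"method": "apply_moves", "body": {"targets": "1 0 0 -1 0; 1 0 0 -2 0; 1 0 0 -2 0; 1 0 0 -2.5 0; 1 0 0 -2.5 0; 1 0 0 -2.5 0; 1 0 0 -2 0; 1 0 0 -1 0; 1 0 0 0 0; 1 0 0 0 0"}}

```text
t: 18.48
tcp_pos: [594.0, 160.9, 458.2]
ee_rot: [0.705, 0.71, 0.0, 0.0]
wrist_force: [-0.2, -0.2, -5.4]
gripper_width: 0.229
```

```bash
python3 - <<'E'
from h import *
plan(534,161,458.5,0.5)
s=cam('side')
crop(s,240,130,330,250,6,'pics/s_r.png')
E
```

```text
t 18.48 pos [594.  160.9 458.2] yang 0.42 grip 0.229 F [-0.2 -0.2 -5.4] M [-0.   -0.01  0.05]
tool shift [  0.5 -60.   -0.3] len 60.0 turn -0.08 joints [0.26 0.33 0.1  1.34 0.   1.83]
```

View pics/s_r.png

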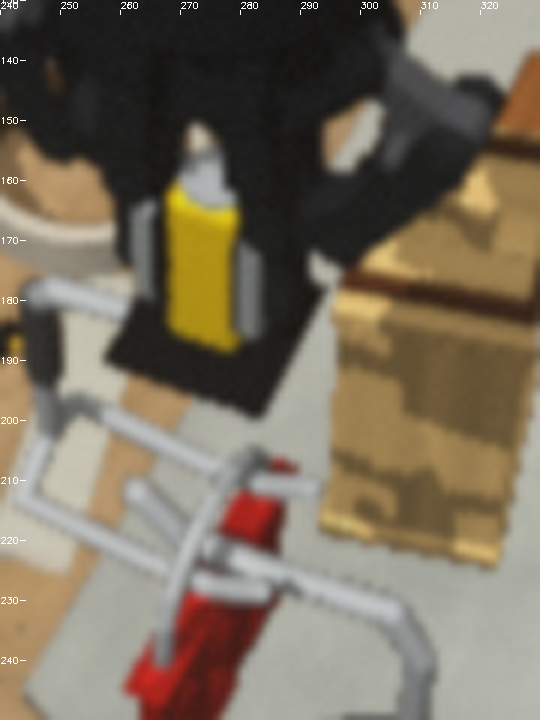

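Emit:
{"method": "apply_moves", "body": {"targets": "1 0 -0.5 0 0; 1 0 -1 0 0; 1 0 -1.5 0 0; 1 0 -2 0 0; 1 0 -2.5 0 0; 1 0 -3 0 0; 1 0 -3 0 0; 1 0 -3 0 0; 1 0 -3 0 0; 1 0 -3 0 0"}}

```text
t: 19.37
tcp_pos: [571.1, 160.8, 458.2]
ee_rot: [0.704, 0.71, 0.0, 0.0]
wrist_force: [1.0, -0.2, -5.2]
gripper_width: 0.225
```

Emit:
{"method": "apply_moves", "body": {"targets": "1 0 -3 0 0; 1 0 -3 0 0; 1 0 -3 0 0; 1 0 -3 0 0; 1 0 -3 0 0; 1 0 -3 0 0; 1 0 -3 0 0; 1 0 -3 0 0; 1 0 -3 0 0; 1 0 -3 0 0"}}

```text
t: 20.2
tcp_pos: [541.2, 160.5, 458.2]
ee_rot: [0.705, 0.71, 0.0, 0.0]
wrist_force: [-0.5, -0.4, -5.0]
gripper_width: 0.229
```

```bash
python3 - <<'E'
from h import *
plan(534,161,458.5,0.5)
s=cam('side')
crop(s,210,130,330,270,5,'pics/s_s.png')
E
```

```text
t 20.2 pos [541.2 160.5 458.2] yang 0.42 grip 0.229 F [-0.5 -0.4 -5. ] M [-0.   -0.04 -0.02]
tool shift [ 0.5 -7.2 -0.3] len 7.2 turn -0.08 joints [ 0.29  0.23 -0.04  1.3  -0.    1.85]
```

View pics/s_s.png

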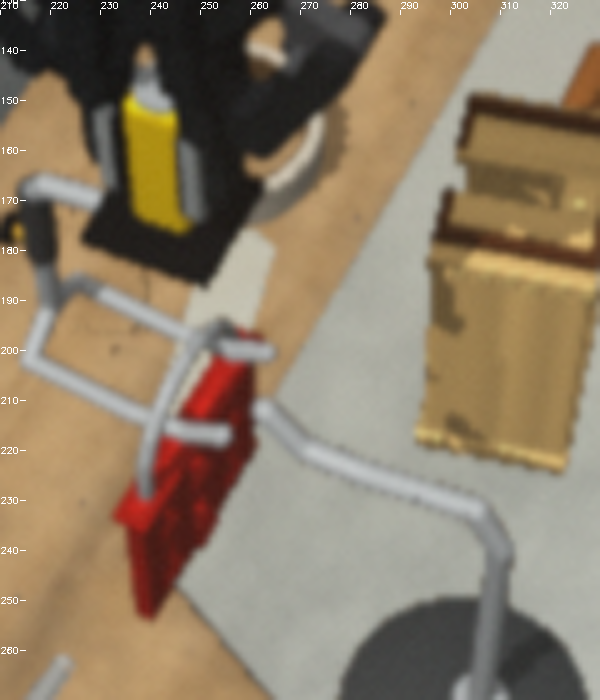

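Emit:
{"method": "apply_moves", "body": {"targets": "1 0 -4 -1 0; 1 0 -5 -2 0; 1 0 -6 -3 0; 1 1 -6 -4 0; 1 2 -6 -4 0; 1 4 -6 -3 0; 1 6 -5 -2 0; 1 8 -4 -1 0; 1 10 -3 0 0; 1 12 -2 0 0"}}

```text
t: 21.08
tcp_pos: [493.7, 204.1, 478.3]
ee_rot: [0.705, 0.71, 0.0, 0.0]
wrist_force: [-0.3, -0.9, -4.8]
gripper_width: 0.224
```

Emit:
{"method": "apply_moves", "body": {"targets": "1 14 -1 0 0; 1 15 0 0 0; 1 15 0 0 0; 1 15 0 0 0; 1 15 0 0 0; 1 15 0 0 0; 1 15 0 0 0; 1 15 0 0 0; 1 15 0 0 0; 1 15 0 0 0"}}

```text
t: 21.92
tcp_pos: [492.1, 353.7, 478.1]
ee_rot: [0.705, 0.71, -0.0, -0.0]
wrist_force: [0.3, -0.3, -5.6]
gripper_width: 0.222
```

```bash
python3 - <<'E'
from h import *
plan(500,437,458.3,0.5)
E
```

```text
t 21.92 pos [492.1 353.7 478.1] yang 0.42 grip 0.222 F [ 0.3 -0.3 -5.6] M [ 0.07  0.   -0.04]
tool shift [83.2  8.6 19.8] len 86.0 turn -0.08 joints [0.62 0.31 0.11 1.37 0.   2.19]
```

Emit:
{"method": "apply_moves", "body": {"targets": "1 14 0 0 0; 1 13 0 0 0; 1 12 0 0 0; 1 11 0 1 0; 1 9 0 2 0; 1 8 0 3 0; 1 6 1 4 0; 1 5 2 4 0; 1 3 2 3 0; 1 2 2 2 0"}}

```text
t: 22.75
tcp_pos: [498.7, 435.3, 458.3]
ee_rot: [0.705, 0.71, -0.0, 0.0]
wrist_force: [0.2, 0.4, -4.7]
gripper_width: 0.229
```

Emit:
{"method": "apply_moves", "body": {"targets": "1 0 1 1 0; 1 0 0 0 0; 1 0 0 0 0; 1 0 0 0 0"}}

```text
t: 23.08
tcp_pos: [499.6, 434.9, 458.5]
ee_rot: [0.705, 0.71, 0.0, 0.0]
wrist_force: [0.8, -0.2, -5.9]
gripper_width: 0.224
```

```bash
python3 - <<'E'
from h import *
plan(500,437,458.3,0.5)
s=cam('side')
crop(s,220,50,360,190,5,'pics/s_t0.png')
_,p,R,a=st()
scene(s,'pics/s_t.png',(230,60,360,180),6,off=(.5,2.2,0),hook=(568,440.3,157,.015),crown=(p[0]+1,p[1]+2.2,p[2]-287.3+14,0))
E
```

```text
t 23.08 pos [499.6 434.9 458.5] yang 0.39 grip 0.224 F [ 0.8 -0.2 -5.9] M [-0.05  0.01  0.01]
tool shift [2.1 0.5 0.2] len 2.2 turn -0.11 joints [ 0.72  0.43  0.23  1.38 -0.    2.28]
```

View pics/s_t.png

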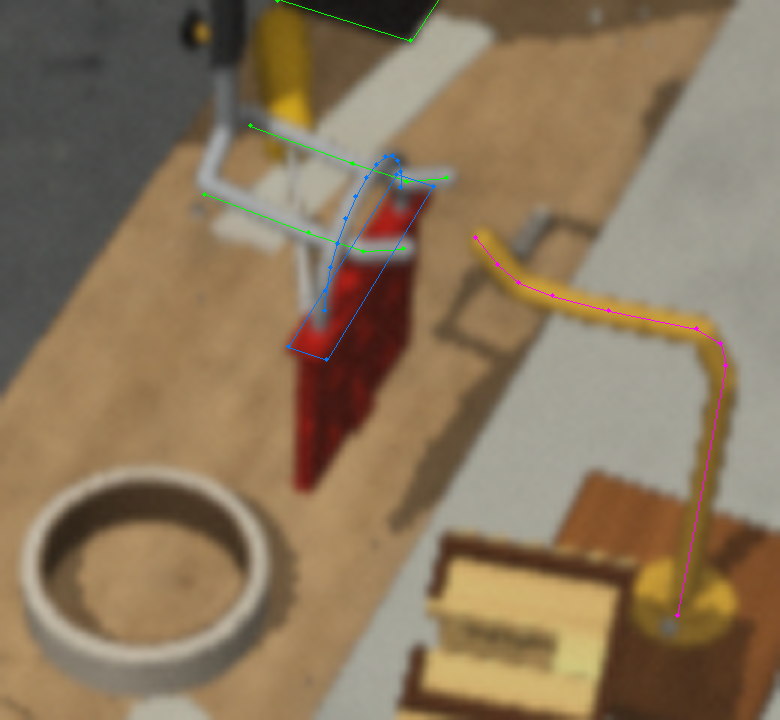

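```bash
cat > fit5.py <<'E'
from fit1 import *
def one(k,z):
    def f(p):
        q=proj(s,T(D,p[0],p[1],z,p[2])); return np.r_[[np.sqrt(((q-u)**2).sum(1).min()+1e-6) for u in obs[k]["side"]],q[0]-obs[k]["stip"],(p[2]-.015)*50]
    r=least_squares(f,[596,164,.01] if k=="sp" else [568,440,.01],x_scale=[1,1,.01],diff_step=1e-4); print(k,z,np.round(r.x,3),round(r.cost,2),np.round(f(r.x),1))
for z in(156,157,158):
    one("sp",z); one("dr",z)
E
python3 fit5.py | tail -12; python3 -c "
from h import *
s=cam('side'); crop(s,290,85,365,170,9,'pics/s_u.png')"
```

```text
1.58522e+02 0.00000e+00 0.00000e+00 0.00000e+00 0.00000e+00] 3.2898675745856147
[5.96632e+02 1.64091e+02 1.30000e-02 5.68720e+02 4.40291e+02 1.70000e-02
 1.58229e+02 4.53000e-01 1.36000e-01 2.67000e-01 3.49000e-01] 2.2495416555904804
[ 0.3  0.1  0.3  0.4  0.4  0.7  0.3  0.4  0.4  0.4  0.4  0.   0.1 -0.2
  0.1  0.   0.3  0.1  0.2  0.1  0.5  0.2  0.5  0.7  0.5  0.1  0.3  0.5
  0.6  0.5 -0.  -0.1 -0.   0.3  0.5  0.1  0.3  0.3]
sp 156 [5.96872e+02 1.65719e+02 2.00000e-02] 0.4 [ 0.2  0.3  0.1  0.1  0.1  0.6  0.1  0.4  0.2 -0.2  0.2]
dr 156 [5.69441e+02 4.42103e+02 1.70000e-02] 0.58 [0.2 0.1 0.2 0.1 0.6 0.2 0.4 0.7 0.2 0.1 0.1]
sp 157 [5.97258e+02 1.65189e+02 2.00000e-02] 0.43 [ 0.2  0.3  0.1  0.1  0.2  0.5  0.2  0.5  0.2 -0.2  0.3]
dr 157 [5.69742e+02 4.41001e+02 1.40000e-02] 0.62 [ 0.2  0.2  0.2  0.1  0.7  0.2  0.3  0.7  0.1  0.1 -0. ]
sp 158 [5.97293e+02 1.64632e+02 2.00000e-02] 0.42 [ 0.2  0.2  0.1  0.1  0.2  0.5  0.2  0.5  0.1 -0.3  0.3]
dr 158 [5.69982e+02 4.40087e+02 1.50000e-02] 0.59 [ 0.2  0.2  0.2  0.1  0.7  0.2  0.3  0.7  0.1  0.  -0. ]
```

View pics/s_u.png

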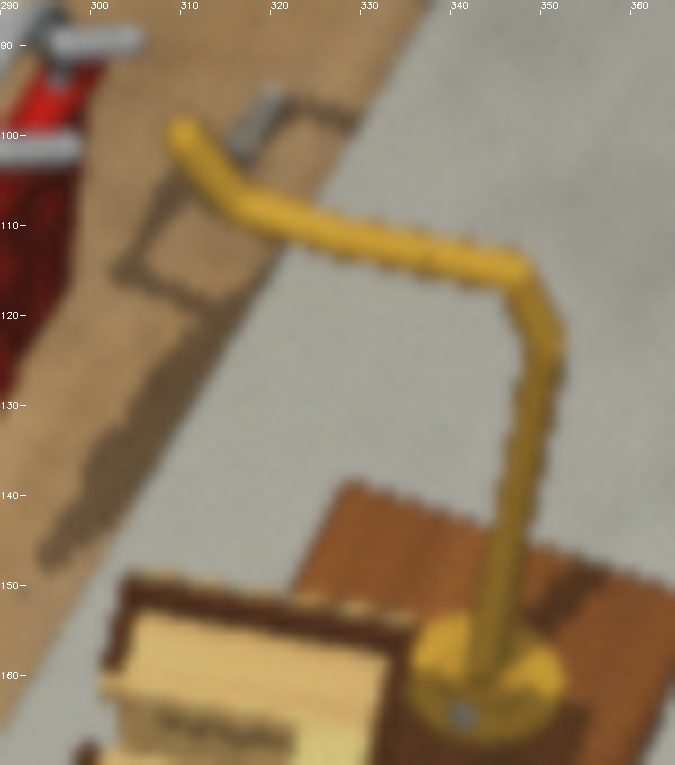

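Emit:
{"method": "apply_moves", "body": {"targets": "1 1 1 0 0; 1 1 2 0 0; 1 1 3 0 0; 1 0.5 4 0 0; 1 0 4 0 0; 1 0 4 0 0; 1 0 3 0 0; 1 0 2 0 0; 1 0 1 0 0; 1 0 0 0 0"}}

```text
t: 24.02
tcp_pos: [523.7, 438.8, 458.0]
ee_rot: [0.705, 0.71, -0.0, -0.0]
wrist_force: [-0.4, -0.0, -5.1]
gripper_width: 0.225
```

```bash
python3 - <<'E'
from h import *
plan(567.5,438.5,458.3,0.5)
s=cam('side')
_,p,R,a=st()
scene(s,'pics/s_v.png',(250,50,360,160),7,off=(.5,2.2,0),hook=(569.7,441,157,.015),crown=(p[0]+1,p[1]+2.2,p[2]-287.3+14,0))
E
```

```text
t 24.02 pos [523.7 438.8 458. ] yang 0.41 grip 0.225 F [-0.4 -0.  -5.1] M [ 0.01 -0.01 -0.02]
tool shift [-0.6 43.8 -0.3] len 43.8 turn -0.09 joints [ 0.7   0.47  0.3   1.4  -0.    2.26]
```

View pics/s_v.png

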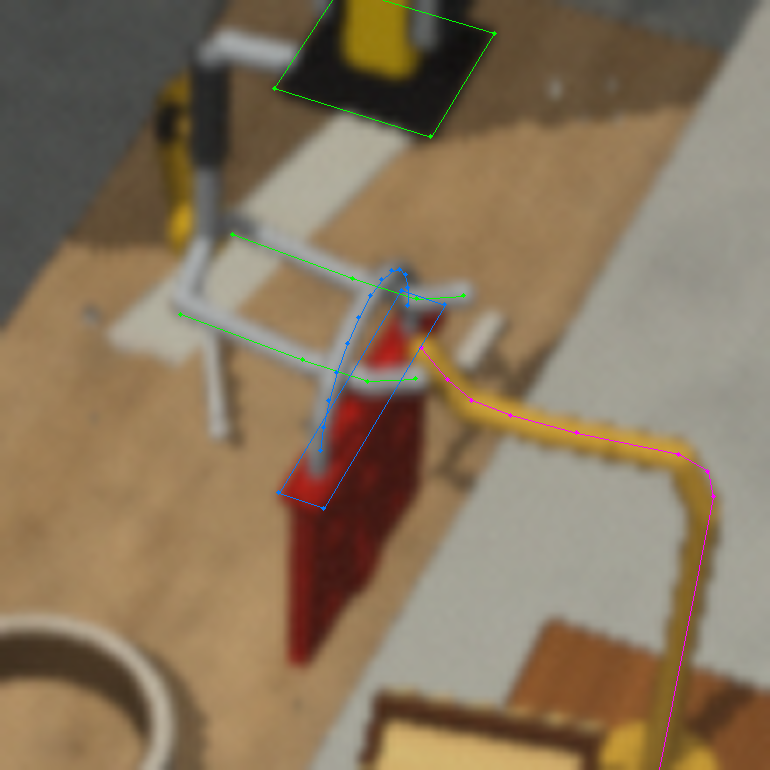

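Emit:
{"method": "apply_moves", "body": {"targets": "1 0 1 0 0; 1 0 2 0 0; 1 0 3 0 0; 1 0 3 0 0; 1 0 3 0 0; 1 0 3 0 0; 1 0 3 0 0; 1 0 3 0 0; 1 0 3 0 0; 1 0 3 0 0"}}

```text
t: 24.9
tcp_pos: [550.8, 439.1, 458.1]
ee_rot: [0.705, 0.71, -0.0, -0.0]
wrist_force: [-0.3, 0.6, -5.8]
gripper_width: 0.227
```

Emit:
{"method": "apply_moves", "body": {"targets": "1 0 3 0 0; 1 0 3 0 0; 1 0 3 0 0; 1 0 3 0 0; 1 0 2 0 0; 1 0 1 0 0; 1 0 0 0 0; 1 0 0 0 0; 1 0 0 0 0; 1 0 0 0 0"}}

```text
t: 25.73
tcp_pos: [565.3, 439.2, 458.2]
ee_rot: [0.704, 0.71, -0.0, -0.0]
wrist_force: [0.8, 0.6, -4.6]
gripper_width: 0.228
```

```bash
python3 - <<'E'
from h import *
plan(567,438.5,438.3,0.5)
s=cam('side')
_,p,R,a=st()
crop(s,260,60,360,160,7,'pics/s_w0.png')
scene(s,'pics/s_w.png',(260,60,360,160),7,off=(.5,2.2,0),hook=(569.7,441,157,.015),crown=(p[0]+1,p[1]+2.2,p[2]-287.3+14,0))
E
```

```text
t 25.73 pos [565.3 439.2 458.2] yang 0.43 grip 0.228 F [ 0.8  0.6 -4.6] M [-0.06 -0.03 -0.02]
tool shift [-0.7  1.7 19.9] len 20.0 turn -0.07 joints [0.66 0.54 0.41 1.44 0.   2.22]
```

View pics/s_w0.png

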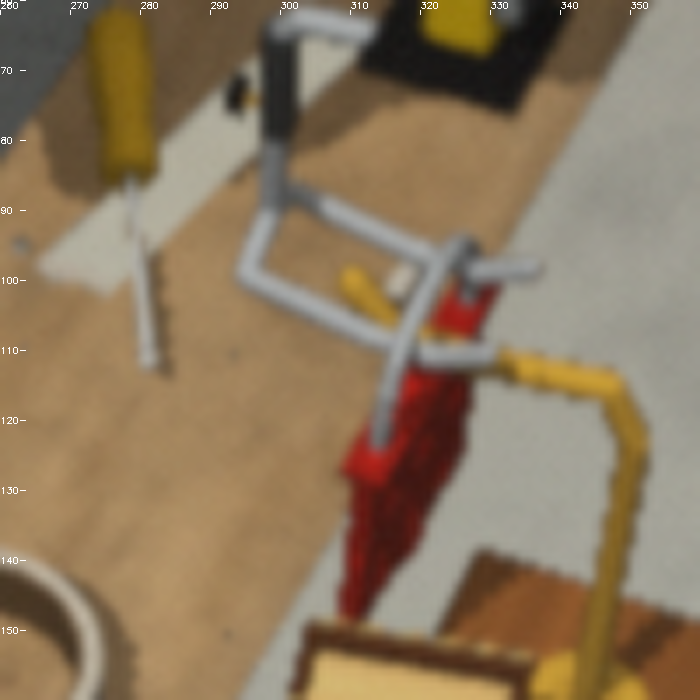

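Emit:
{"method": "apply_moves", "body": {"targets": "1 0 1 1 0; 1 0 0.5 2 0; 1 0 0 2 0; 1 0 0 2.5 0; 1 0 0 2.5 0; 1 0 0 2 0; 1 0 0 2 0; 1 0 0 1 0; 1 0 0 0 0; 1 0 0 0 0"}}

```text
t: 26.62
tcp_pos: [566.9, 439.2, 443.1]
ee_rot: [0.705, 0.71, -0.0, 0.0]
wrist_force: [0.0, 0.4, -5.2]
gripper_width: 0.222
```

```bash
python3 - <<'E'
from h import *
plan(567,438.5,438.3,0.5)
s=cam('side')
crop(s,260,60,360,160,7,'pics/s_x0.png')
E
```

```text
t 26.62 pos [566.9 439.2 443.1] yang 0.42 grip 0.222 F [ 0.   0.4 -5.2] M [-0.07 -0.04 -0.06]
tool shift [-0.7  0.1  4.8] len 4.9 turn -0.08 joints [ 0.66  0.54  0.38  1.41 -0.    2.22]
```

View pics/s_x0.png

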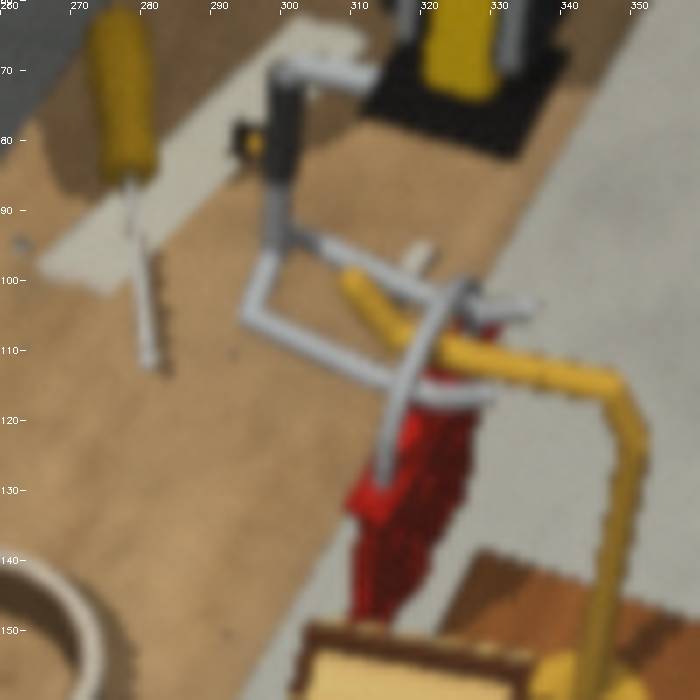

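Emit:
{"method": "apply_moves", "body": {"targets": "1 0 0 1 0; 1 0 0 1 0; 1 0 0 1 0; 1 0 0 1 0; 1 0 0 1 0; 1 0 0 1 0; 1 0 0 1 0; 1 0 0 1 0; 1 0 0 0 0; 1 0 0 0 0"}}

```text
t: 27.5
tcp_pos: [566.9, 439.2, 435.4]
ee_rot: [0.705, 0.71, 0.0, 0.0]
wrist_force: [1.0, -0.6, -1.4]
gripper_width: 0.221
```

```bash
python3 - <<'E'
from h import *
plan(567,438.5,423.3,0.5)
s=cam('side')
crop(s,260,60,360,160,7,'pics/s_y0.png')
E
```

```text
t 27.5 pos [566.9 439.2 435.4] yang 0.42 grip 0.221 F [ 1.  -0.6 -1.4] M [-0.   -0.04 -0.01]
tool shift [-0.7  0.  12.1] len 12.1 turn -0.08 joints [0.66 0.54 0.36 1.39 0.   2.22]
```

View pics/s_y0.png

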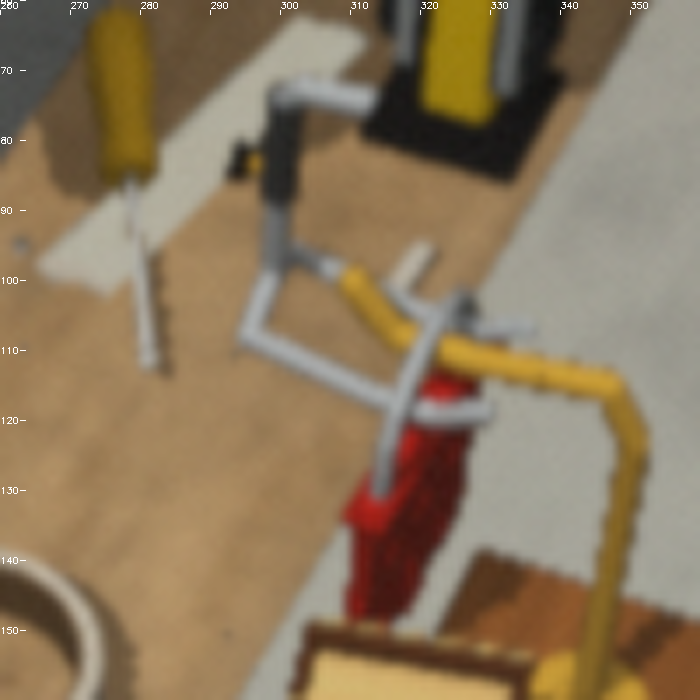

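Emit:
{"method": "apply_moves", "body": {"targets": "1 0 0 2 0; 1 0 0 2 0; 1 0 0 2 0; 1 0 0 2 0; 1 0 0 2 0; 1 0 0 2 0; 1 0 0 0 0; 1 0 0 0 0"}}

```text
t: 28.22
tcp_pos: [566.9, 439.2, 422.9]
ee_rot: [0.705, 0.71, -0.0, -0.0]
wrist_force: [0.1, 0.7, -2.1]
gripper_width: 0.226
```

```bash
python3 - <<'E'
from h import *
plan(567,438.5,423.3,0.5)
s=cam('side')
crop(s,260,60,360,160,7,'pics/s_z0.png')
E
```

```text
t 28.22 pos [566.9 439.2 422.9] yang 0.42 grip 0.226 F [ 0.1  0.7 -2.1] M [-0.    0.03 -0.01]
tool shift [-0.7  0.1 -0.4] len 0.8 turn -0.08 joints [0.66 0.54 0.34 1.36 0.   2.22]
```

View pics/s_z0.png

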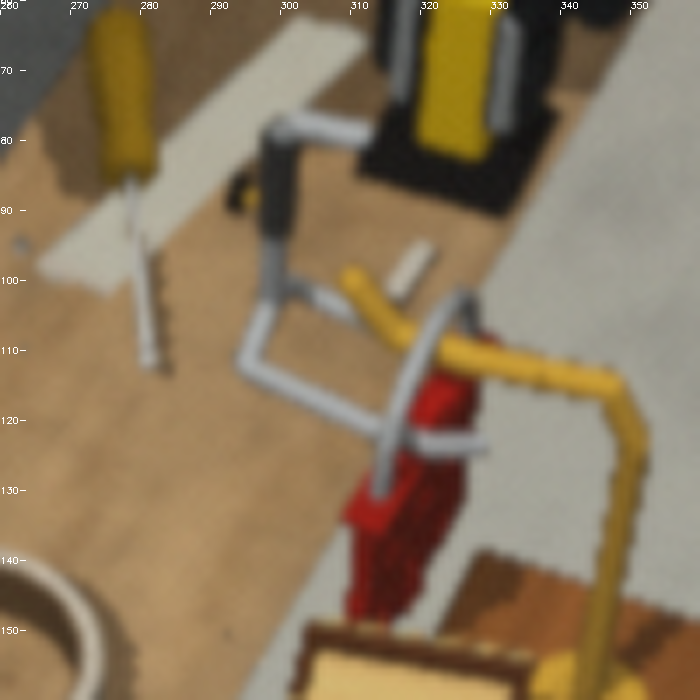

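Front hangs on the drying hook; the tines are free below the bow. Withdrawing.

Emit:
{"method": "apply_moves", "body": {"targets": "1 0 -1 0 0; 1 0 -3 0 0; 1 0 -4 0 0; 1 0 -4 0 0; 1 0 -4 0 0; 1 0 -4 0 0; 1 0 -4 0 0; 1 0 -4 0 0; 1 0 -4 0 0; 1 0 -4 0 0"}}

```text
t: 29.1
tcp_pos: [530.5, 438.9, 423.2]
ee_rot: [0.704, 0.71, 0.0, -0.0]
wrist_force: [0.5, 0.1, -1.4]
gripper_width: 0.224
```

Emit:
{"method": "apply_moves", "body": {"targets": "1 0 -5 0 0; 1 0 -6 0 0; 1 0 -7 0 0; 1 0 -8 0 0; 1 0 -8 0 0; 1 0 -5 0 0; 1 0 -2 0 0; 1 0 0 0 0"}}

```text
t: 29.77
tcp_pos: [489.3, 438.7, 423.4]
ee_rot: [0.704, 0.71, 0.0, -0.0]
wrist_force: [0.5, -0.5, -1.3]
gripper_width: 0.227
```

```bash
python3 - <<'E'
from h import *
plan(527.3,298.2,349.9,11.72)
s=cam('side')
crop(s,230,50,370,190,5,'pics/s_A.png')
E
```

```text
t 29.77 pos [489.3 438.7 423.4] yang 0.46 grip 0.227 F [ 0.5 -0.5 -1.3] M [ 0.   -0.02 -0.01]
tool shift [-140.9   36.9   73.5] len 163.1 turn -11.26 joints [0.73 0.42 0.15 1.3  0.   2.29]
```

View pics/s_A.png

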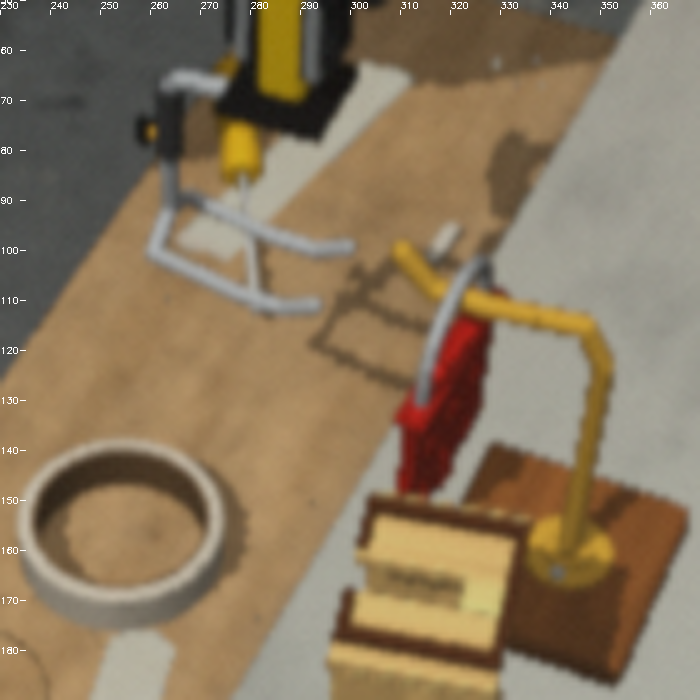

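Emit:
{"method": "apply_moves", "body": {"targets": "1 -6 0 0 0; 1 -14 0 0 0; 1 -22 1 0 0; 1 -26 1 0 0; 1 -26 1 0 0; 1 -24 1 0 0; 1 -16 1 0 0; 1 -8 1.5 0 0; 1 -4 1 0 0; 1 0 0 0 0"}}

```text
t: 30.65
tcp_pos: [499.0, 292.4, 423.3]
ee_rot: [0.705, 0.709, 0.0, -0.0]
wrist_force: [-0.3, 0.8, -1.3]
gripper_width: 0.223
```

Emit:
{"method": "apply_moves", "body": {"targets": "1 0 0 6 -3; 1 0 0 12 -4; 1 0 0 15 -3; 1 0 0 15 -1.3; 1 0 0 12 0; 1 0 0 8 0; 1 0 0 4 0; 1 0 0 0 0; 1 0 0 0 0"}}

```text
t: 31.4
tcp_pos: [498.6, 293.2, 351.5]
ee_rot: [0.631, 0.776, 0.0, 0.0]
wrist_force: [-0.1, -0.4, -1.3]
gripper_width: 0.226
```

```bash
python3 - <<'E'
from h import *
plan(515.8,295.7,350.5,11.72)
plan(610.6,315.5,350.5,11.72)
s=cam('side')
crop(s,205,80,345,230,5,'pics/s_B.png')
E
```

```text
t 31.4 pos [498.6 293.2 351.5] yang 11.74 grip 0.226 F [-0.1 -0.4 -1.3] M [-0.05 -0.04 -0.06]
tool shift [-1.  17.3  1. ] len 17.4 turn 0.02 joints [ 0.53  0.3  -0.19  1.08  0.    1.9 ]
t 31.4 pos [498.6 293.2 351.5] yang 11.74 grip 0.226 F [-0.1 -0.4 -1.3] M [-0.05 -0.04 -0.06]
tool shift [ -1.  114.2   1. ] len 114.2 turn 0.02 joints [ 0.53  0.3  -0.19  1.08  0.    1.9 ]
```

View pics/s_B.png

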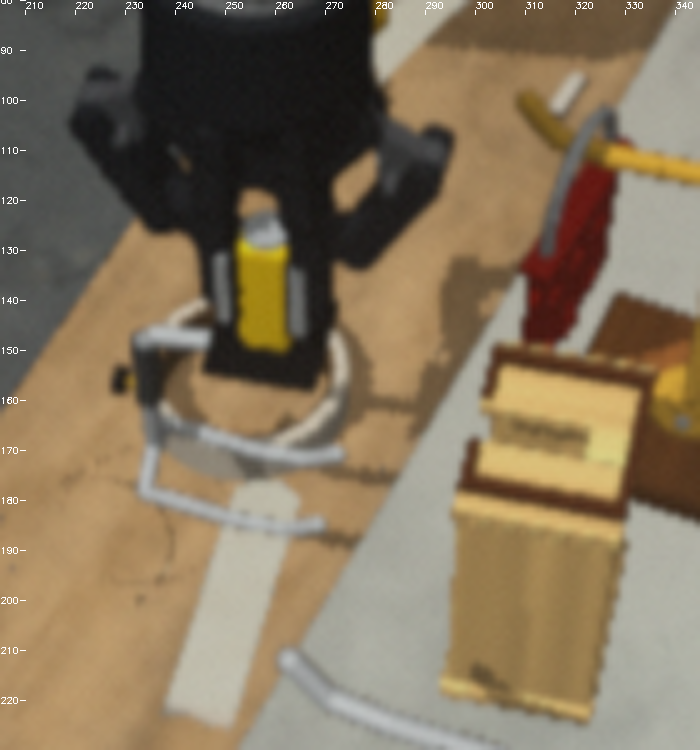

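Emit:
{"method": "apply_moves", "body": {"targets": "1 -0.5 4 0.5 0; 1 -0.5 8 0.5 0; 1 0 11 0 0; 1 0 12 0 0; 1 0 12 0 0; 1 0 12 0 0; 1 0 12 0 0; 1 0 12 0 0; 1 0 12 0 0; 1 0 8 0 0"}}

```text
t: 32.28
tcp_pos: [601.3, 312.8, 350.3]
ee_rot: [0.631, 0.775, 0.001, 0.0]
wrist_force: [0.2, 1.3, -2.0]
gripper_width: 0.227
```

```bash
python3 - <<'E'
from h import *
plan(610.6,315.5,350.5,11.72)
E
```

```text
t 32.28 pos [601.3 312.8 350.3] yang 11.69 grip 0.227 F [ 0.2  1.3 -2. ] M [-0.01 -0.   -0.05]
tool shift [ 0.8  9.6 -0.1] len 9.7 turn -0.03 joints [ 0.48  0.48  0.08  1.16 -0.    1.85]
```

Emit:
{"method": "apply_moves", "body": {"targets": "1 0.4 5 0 0; 1 0.4 3 0 0; 1 0 1.2 0 0; 1 0 0 3 0; 1 0 0 4 0; 1 0 0 4 0; 1 0 0 3 0; 1 0 0 2 0; 1 0 0 0 0; 1 0 0 0 0"}}

```text
t: 33.12
tcp_pos: [608.3, 315.3, 334.0]
ee_rot: [0.631, 0.776, -0.0, -0.0]
wrist_force: [-0.6, 0.2, -1.0]
gripper_width: 0.229
```

```bash
python3 - <<'E'
from h import *
plan(610.6,315.5,329.9,11.72)
s=cam('side')
crop(s,265,90,375,190,7,'pics/s_C.png')
E
```

```text
t 33.12 pos [608.3 315.3 334. ] yang 11.73 grip 0.229 F [-0.6  0.2 -1. ] M [-0.03  0.03 -0.02]
tool shift [-0.2  2.3  4.1] len 4.8 turn 0.01 joints [ 0.48  0.51  0.08  1.14 -0.    1.84]
```

View pics/s_C.png

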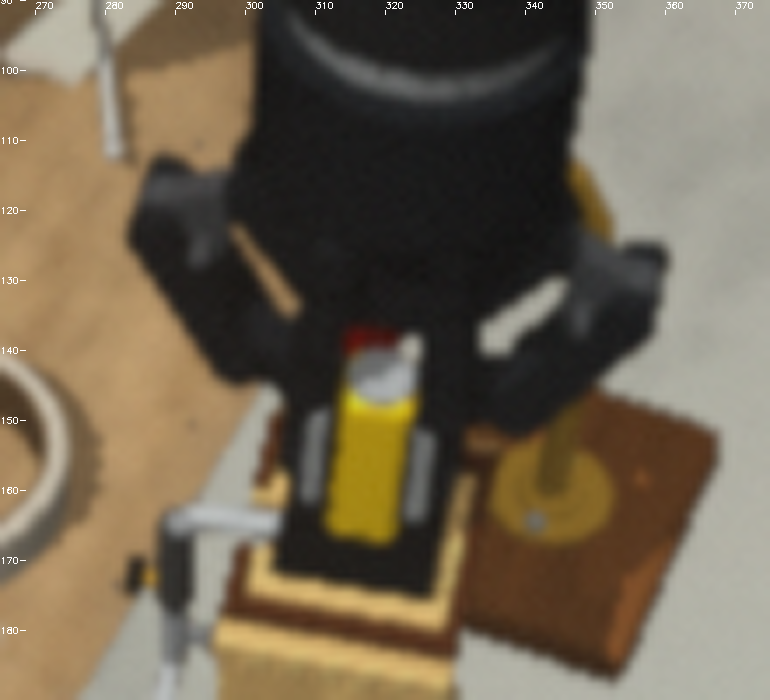

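Emit:
{"method": "apply_moves", "body": {"targets": "1 0 1 0 0; 1 0 1.2 0.5 0; 1 0 0 1 0; 1 0 0 1 0; 1 0 0 1 0; 1 0 0 0 0; 1 0 0 0 0"}}

```text
t: 33.75
tcp_pos: [610.5, 315.7, 330.5]
ee_rot: [0.631, 0.776, -0.0, -0.0]
wrist_force: [-0.9, -0.0, -2.1]
gripper_width: 0.225
```

Emit:
{"method": "apply_moves", "body": {"targets": "1 0 0 0.5 0; 1 0 0 0.5 0; 1 0 0 0 0; 1 0 0 0 0"}}

```text
t: 34.08
tcp_pos: [610.6, 315.8, 329.9]
ee_rot: [0.631, 0.776, 0.0, 0.0]
wrist_force: [0.0, 0.2, 1.0]
gripper_width: 0.229
```

Emit:
{"method": "apply_moves", "body": {"targets": "1 0 0 0.3 0; 0.6 0 0 0 0; 0.3 0 0 0 0; 0 0 0 0 0; 0 0 0 0 0; 0 0 0 0 0; 0 0 0 0 0"}}

```text
t: 34.67
tcp_pos: [610.6, 315.8, 329.3]
ee_rot: [0.631, 0.776, -0.0, -0.0]
wrist_force: [-0.1, -0.3, -1.2]
gripper_width: 0.994
```

```bash
python3 - <<'E'
from h import *
plan(610.6,315.5,329.9,11.72)
s=cam('side')
crop(s,265,90,375,190,7,'pics/s_D.png')
E
```

```text
t 34.67 pos [610.6 315.8 329.3] yang 11.72 grip 0.994 F [-0.1 -0.3 -1.2] M [ 0.03 -0.01  0.  ]
tool shift [-0.3 -0.  -0.6] len 0.7 turn -0.0 joints [0.48 0.51 0.08 1.13 0.   1.84]
```

View pics/s_D.png

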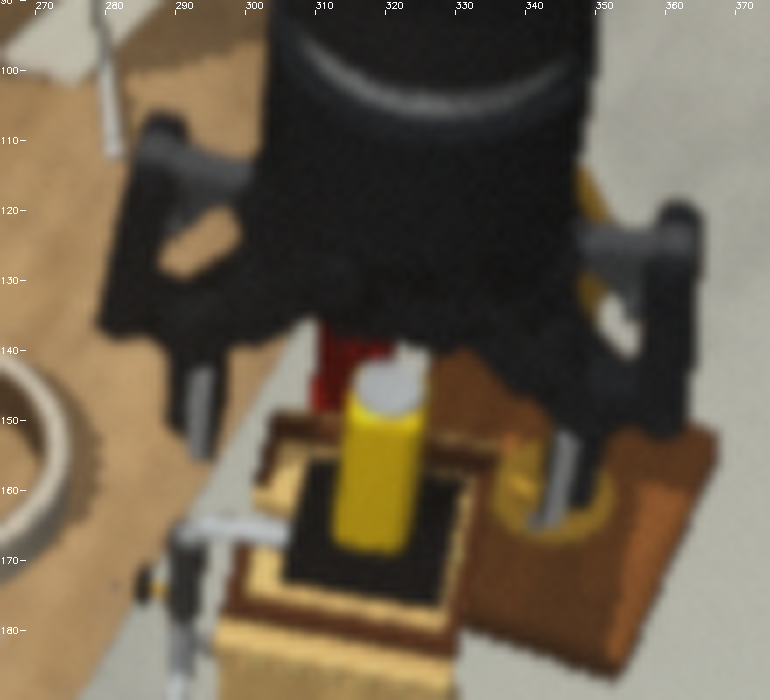

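Fork is released, seated inside the rim. Rising straight up, then back off to look with both cameras.

Emit:
{"method": "apply_moves", "body": {"targets": "0 0 0 -5 0; 0 0 0 -12 0; 0 0 0 -20 0; 0 0 0 -25 0; 0 0 0 -30 0; 0 0 0 -30 0; 0 0 0 -25 0; 0 10 -10 -10 0; 0 15 -20 0 0; 0 20 -25 0 0"}}

```text
t: 35.55
tcp_pos: [547.6, 348.5, 487.5]
ee_rot: [0.632, 0.775, 0.001, 0.0]
wrist_force: [-0.1, -0.3, -0.6]
gripper_width: 0.997
```

Emit:
{"method": "apply_moves", "body": {"targets": "0 20 -30 0 0; 0 24 -30 0 0; 0 24 -30 0 0; 0 24 -30 0 0; 0 24 -30 0 0; 0 24 -30 0 0; 0 20 -20 0 0; 0 10 -10 0 0; 0 0 0 0 0; 0 0 0 0 0"}}

```text
t: 36.38
tcp_pos: [306.3, 472.7, 486.6]
ee_rot: [0.63, 0.776, 0.0, 0.0]
wrist_force: [0.5, -0.7, -0.2]
gripper_width: 0.999
```

```bash
python3 - <<'E'
from h import *
plan(610.6,315.5,329.9,11.72)
s=cam('side');t=cam('top')
crop(s,235,70,375,230,5,'pics/s_E.png')
cv2.imwrite('pics/t_E0.png',t["color"][:,:,::-1]); crop(t,150,130,350,220,4,'pics/t_E.png')
E
```

```text
t 36.38 pos [306.3 472.7 486.6] yang 11.85 grip 0.999 F [ 0.5 -0.7 -0.2] M [ 0.   -0.07 -0.04]
tool shift [-216.3  265.5  156.8] len 376.7 turn 0.13 joints [ 1.    0.22  0.02  1.37 -0.    2.36]
```

View pics/s_E.png

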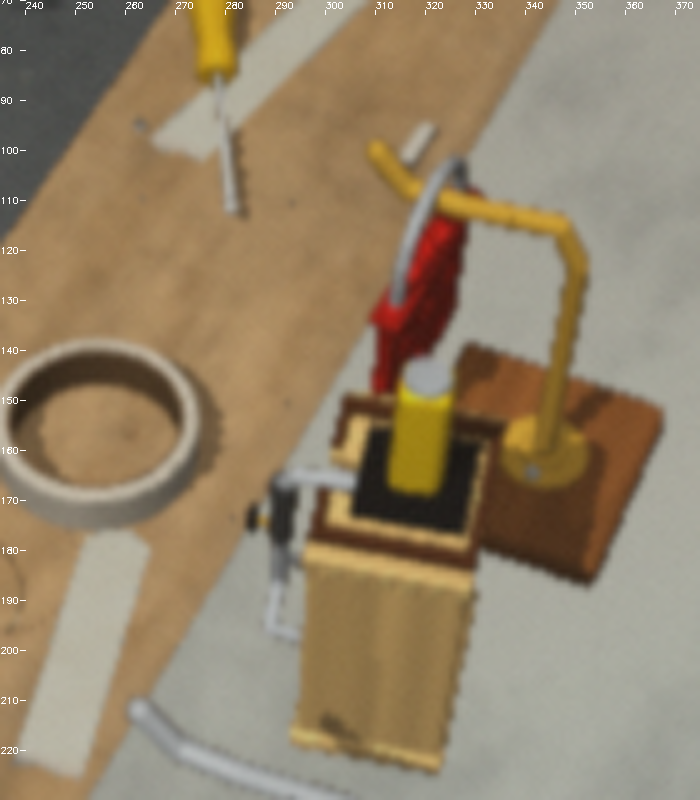

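View pics/t_E0.png

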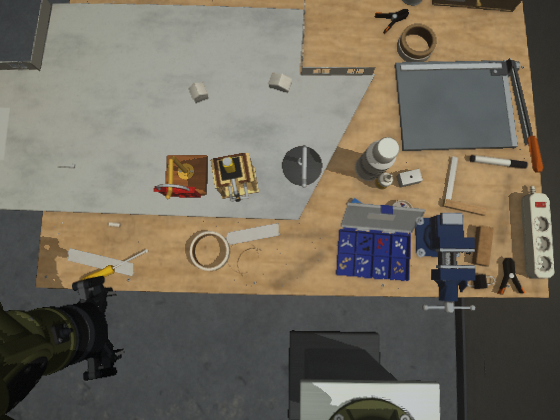

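```bash
python3 -c "
from h import *
s=env.read_state();print(s['t'],np.round(s['joint_vel'],3)); print(env.hand_in())"
```

```text
36.4833 [-0.016  0.006  0.004 -0.     0.001  0.001]
the job is handed in; nothing more can be done
None
```

The house front now hangs on the drying stand's hook and the fork is back in its rest. I handed the job in at 36.5 s of the 67 s allowed.

- **Finding heights:** I touched the tines lightly on the bench and then on the plate (at most about 22 N on the fork), which put the plate about 7 mm above the bench. The bow's weight came onto the tines at the height this predicted, a wrist height of about 438 mm.
- **Moving the front:** I lifted it 20 mm, drew it clear of the hook tip, carried it over and lowered it onto the drying hook. The readings showed no jolt, and its weight came off the fork as it settled on the hook.
- **Last checks:**
  - The final pictures show the front hanging by its bow on the drying hook and the spray hook empty.
  - The fork's guard is inside the rim of its rest.
  - The can, tape and glue bottle are where they started, by eye.
  - The gripper is open and well clear of everything.
- **What disagreed:**
  - The cameras put points 1–3 mm off where the robot's own readings had them, and the first camera-only height for the fork came out about 8 mm too low.
  - The fork also sits about 2 mm off-centre in y in the grip.
  - I worked from the touched heights and from where the fork and hooks appeared relative to each other.

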